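# Tighten the cam clamp with its square key

### The job

Clamp the white plate in its fixture: take the square key from the key block, seat it fully home in the recessed square socket of the steel cam, and turn it clockwise (seen from above) until the cam holds the plate snugly against the fence. Tighten by feel: firm enough to hold, but without crushing the plastic edge, and never ram or force the key. Then draw the key out, stand it back upright in a free hole of the key block, and leave everything else where it is.

Things in the scene. Friction and masses are not known exactly. Their poses are not given: they have to be found in the camera images.
- key: Steel square key, 86 mm tall, 110 g, upright in the block. Origin: centre of its tip (lower end), z up. Shank 12 x 12 mm, sides along x, y, up to z = 40 mm (1 mm chamfer at the tip); flange 32 mm across to z = 44, by which it hangs in the block; neck 16 mm across to z = 50; flat wing grip z = 50 to 86 mm, 46 mm long along x, 12 mm thick along y (grip across y near z = 69 mm).
- block: Grey key block, fixed, 50 (x) by 176 (y) by 46 mm high; origin under its centre. Three round holes 22 mm across, 43 mm deep, at y = -60, 0, +60 mm on its y axis. The key hangs in one outer hole, tip 6 mm above the block's underside, wing within about 0.4 rad of the row; the hex driver hangs in the other outer hole; the middle one is free.
- fixture: Aluminium plate fixed on the board, 200 (x) by 170 (y) by 10 mm; origin under its centre. Cam axis at x = -65 mm, y = 0. The white plate lies between the cam (-x side) and a dark fence bar along y (+x side); an end stop is at its -y end. The fence is adjustable in slots and stands at an unknown place: the white plate has about 1 to 4 mm of play.
- plate: White plastic plate 80 (x) by 120 (y) by 12 mm, 0.12 to 0.2 kg, loose on the fixture; origin under its centre. The cam presses on the middle of its -x edge. Snug is 18 to 35 N while the key is held; about 40 % of it stays when the key is let go. Above 60 N its edge is crushed.
- cam: Steel cam on an upright pivot: eccentric disc 38 mm across, 6 mm off the axis; above it a round hub 32 mm across, top 42.5 mm above the origin (on the axis). Clockwise from above it turns freely for 0.4 to 1.0 rad at about 0.15 N m; then the plate meets the fence and the torque climbs by about 1 N m per rad (0.012 N m per newton on the plate): 0.25 to 0.4 N m above free turning is snug. Stays where left.
- socket (a point): Centre of the mouth of the square socket, on the cam's axis, 6 mm below the hub's top at the bottom of a round counterbore 22 mm across. Square hole 13.5 x 13.5 mm, 16 mm deep below this point, sides along this frame's x and y, upper edges chamfered 1 mm; z up. It turns with the cam; the key fits in any of four quarter positions.
- hexdriver: Bystander: hex driver, round black handle up to 31 mm across, in the other outer hole of the block, its top 100 mm above the block's underside.
- jar: Bystander: clear jar with a black cap, 54 mm across, 65 mm high; origin under its centre.
- mug: Bystander: white mug, 80 mm across, 90 mm high; origin under its centre.
- driver: Bystander: screwdriver 190 mm long, lying on the board near the robot.
- spare: Bystander: black plastic plate 70 x 110 x 10 mm lying on the board.
Things that resemble listed ones, but are neither listed nor needed, are in the scene too. Of the things that look like the key, the smaller one is meant.

How it is judged (in metres and radians):
On the way, in this order (a step that is already met when the one before it is completed fails the run):
1. the key is seated fully home in the cam's square socket (tip at least 12.5 mm below the mouth of the square hole, upright within 0.1 rad) (z of key in the frame of socket below -0.0125 m and horizontal distance between key and socket below 0.003 m and angle between key's own z axis and vertical below 0.1 rad), for 0.2 s.
2. with the key still home, the cam is turned until it presses on the plate with more than 10 N (all of step 1 and contact force between cam and plate above 10 N), for 0.2 s.
At the end, for the whole second after the job is handed in: The cam presses on the plate with more than 4 N, the plate lies flat on the fixture and square to it within 0.04 rad, and the key is at rest, upright within 0.15 rad, down in a hole of the key block (tip less than 12 mm above the block's underside), released (contact force between cam and plate above 4 N and angle between the x axis of plate and the x axis of fixture, either way round below 0.04 rad and z of plate in the frame of fixture below 0.0125 m and x of key in the frame of block between -0.015 and 0.015 m and y of key in the frame of block between -0.075 and 0.075 m and z of key in the frame of block below 0.012 m and angle between key's own z axis and vertical below 0.15 rad and linear speed of key below 0.02 m/s); the robot touches nothing.
It fails at once if the plate is crushed: the cam presses on it with more than 60 N (contact force between cam and plate above 60 N).
It fails at once if the key is rammed: over 40 N between key and cam while its tip is not yet in the square hole (contact force between key and cam above 40 N and z of key in the frame of socket above -0.003 m).
It fails at once if the key is forced in the socket: over 180 N in all between key and cam (the couple that turns a snug clamp makes 60 to 100 N) (contact force between key and cam above 180 N).
It fails at once if another tool or part on the board is moved by more than 25 mm (distance of any of hexdriver, jar, mug, driver, spare from where it was at the start of the episode above 0.025 m).
It also fails if it takes over 72 s, if anything falls off the work surface, if the arm or the gripper's body presses on something with over 40 N, if the wrist force passes 120 N, or if a joint passes its speed limit or range.

### The arm

A 6-joint arm with a two-finger parallel gripper is mounted at the origin on the work surface. World frame = base frame: x ahead of the robot, y to its left, z up, the work surface at z = 0. Lengths are in mm, angles in rad, forces in N, time in s.
With the tool pointing down it reaches from about 325 to 1000 mm from the base axis. Payload 5.1 kg.
Tool frame: the origin (TCP) lies midway between the tips of the shut fingers; the grasp point (between the pads) lies 19 mm behind it (tcp_to_grasp is the distance from the TCP to the grasp point, in mm); x points along the fingers, z is the direction in which the jaws open and shut, and the axes are right-handed (so a half turn about x gives the same grasp; the last joint's range is limited). The gripper opens to 85 mm and grips with 20 to 120 N. Pads are 22 mm wide; open, the fingers measure 114 mm over their backs; the gripper's body (76 mm by 85 mm) begins 54 mm behind the grasp point. The pads swing forward as they close: fully open they stand 13 mm farther back than shut.
Start: joints at [-1.193, 0.124, 1.65, -0, 1.367, -0.083], TCP at [289, -582.206, 198.022] pointing down, gripper open.
Joint ranges: [-2.61, 2.61], [-1.02, 2.33], [0.03, 2.71], [-1.35, 4.49], [0.32, 2.68], [-2.91, 2.91]. Speed limits (rad/s): [2.57, 2.57, 3.14, 3.14, 3.14, 3.14].

### API

Orientations are given as a unit quaternion [w, x, y, z].
In Python, from plant import state, camera, get_calibration, close_job, recognise, tcp_to_grasp gives the robot as it stands. The module is installed in compiled form; this text tells all that it offers.
- The arm moves only by the shell command python3 -m pendant 'ROWS' [FORCE]. ROWS is a JSON object of lists of equal length, an entry for each row: "jaw": the opening in per cent of the stroke, from 0 (shut) to 100 (fully open); "offset": the shift along the tool's x, y, z in m, a list of three; "turn": the turn about the tool's x in rad. In form: {"jaw": [jaw, ...], "offset": [[dx, dy, dz], ...], "turn": [turn, ...]}. A call has 1 to 5 rows; each row is the pose to reach, as a shift and turn from the pose commanded when the call began, along the tool's axes at that moment; what a row does not reach only later rows make up. A row lasts 1/12 s, in which the tool goes at most 41.7 mm and 7.16 degrees, less where a joint would pass 70% of its speed; a pose out of reach is approached as far as the arm can. A call with a gripper value outside its range is refused whole. The fingers move at their own pace and stop on an object; FORCE is the grip in N (left out, the last holds). Time passes only in rows, so rows that repeat a pose let the fingers close. It gives the time, the measured TCP pose, the force and the opening at its end, in the units of the state.
- state(): the state, without advancing time (a new reading comes with each control period).
- camera(name): name is "scene" or "side" or "wrist"; returns the picture (384x512x3 uint8, blue, green, red); there is no depth.
- get_calibration(name): a dict with "fovy" (degrees; the focal length in pixels is half the picture's height over the tangent of half this angle, whatever the lens; pixels are square), "cx", "cy" (the principal point, pixels), "T" (4x4, takes a point from camera to world coordinates). Camera axes: x right, y down, z forward; pixel columns grow to the right and rows downward; lengths in mm; the calibration is good to about 2 mm. A picture is of the moment at which its call begins: read the wrist's pose just before it. get_calibration takes no time and is no camera call; for the wrist camera it gives the pose at the moment of the call.
- close_job(): hands the job in, once; it reports no verdict.
Trained networks look in the newest picture that a camera, given by its name, has taken for a name from the list of things; names that differ only in an ending like _2 or _b are one class to them, and where a whole thing is asked for, a point or a joint stands for the part that bears it (a point fixed in the world has none). Each returns a list of dicts, best first, with "conf" (0 to 1); they miss things now and then, are a little off and sometimes report something else, mostly with a low value. They report only what shows in the picture. A call takes as long as a camera call. They do not tell look-alikes from the thing itself.
- recognise(query, camera): "bbox" ([left, top, right, bottom] in pixels, round what is visible of it).
The state is a dict: "time_s": time; "q": joint angles; "joint_velocities": joint speeds; "effort": joint torques, N m; "tcp_pos": TCP position; "ee_rot": TCP orientation; "force": force on the tool from outside, world axes, zero at the start; "moment": the same for the moment, N m; "finger_gap": opening from 0.0 (shut) to 1.0 (fully open).
Only numpy, scipy, OpenCV 4.12 (cv2) and the standard library are available. Lean on these libraries where they do the work, as an engineer would, in place of code of your own. Each camera call takes 0.05 s, during which the arm holds its last target.

## Working session

There is one attempt and no reset: what is moved stays moved. The work goes in short steps, Python scripts to look and compute and a shell command to move; the robot and the scene stay as the last step left them, time stands still between calls to the robot, and variables do not carry over. Pictures are saved under pics/ and viewed, and the job is handed in when it is done.

```bash
mkdir -p pics; ls
cat > h.py <<'E'
import numpy as np, cv2, json
from plant import state,camera,get_calibration,recognise,tcp_to_grasp
def snap(n,f):
    c=get_calibration(n); im=camera(n); cv2.imwrite('pics/'+f,im); return im,c
def fpx(c): return 192/np.tan(np.radians(c['fovy'])/2)
def ray(c,u,v):
    T=np.array(c['T']); d=T[:3,:3]@np.array([(u-c['cx'])/fpx(c),(v-c['cy'])/fpx(c),1]); return T[:3,3],d
def atz(c,u,v,z):
    o,d=ray(c,u,v); return o+d*(z-o[2])/d[2]
def proj(c,p):
    T=np.array(c['T']); q=T[:3,:3].T@(np.array(p,float)-T[:3,3]); return np.array([c['cx']+fpx(c)*q[0]/q[2],c['cy']+fpx(c)*q[1]/q[2]])
E
python3 - <<'E'
from h import *
np.set_printoptions(precision=3,suppress=True)
print(state())
for n in ['scene','side','wrist']:
    im,c=snap(n,n+'0.png'); print(n,c)
    for q in ['key','block','fixture','plate','cam','hexdriver','jar','mug','driver','spare'] if n!='wrist' else []:
        print(q,[(round(r['conf'],2),[round(x) for x in r['bbox']]) for r in recognise(q,n)][:4])
print(tcp_to_grasp)
E
```

```text
pics
{'time_s': 0.0, 'q': array([-1.193,  0.124,  1.652, -0.   ,  1.368, -0.083]), 'joint_velocities': array([ 0.001, -0.002,  0.001, -0.002, -0.   , -0.002]), 'effort': array([ -0.   , -42.362, -36.545,  -0.   ,   0.007,   0.   ]), 'tcp_pos': array([ 288.729, -581.566,  196.745]), 'ee_rot': array([ 0.6  ,  0.373,  0.602, -0.372]), 'force': array([ 0.444, -0.514, -1.052]), 'moment': array([-0.012,  0.006, -0.002]), 'finger_gap': 0.9999289603395235}
scene {'fovy': 53.53262848761215, 'cx': 263.69501107495336, 'cy': 192.63923420259954, 'T': array([[   0.642,    0.624,   -0.445, 1033.295],
       [   0.767,   -0.513,    0.386, -474.128],
       [   0.012,   -0.589,   -0.808,  933.011],
       [   0.   ,    0.   ,    0.   ,    1.   ]])}
key [(0.57, [100, 284, 128, 316]), (0.55, [236, 197, 248, 213])]
block [(0.78, [204, 205, 254, 261]), (0.59, [234, 195, 249, 214]), (0.38, [208, 273, 262, 315])]
fixture [(0.76, [280, 141, 368, 205])]
plate [(0.58, [305, 151, 342, 187])]
cam [(0.64, [306, 147, 318, 162])]
hexdriver [(0.62, [212, 230, 222, 245])]
jar [(0.65, [281, 254, 301, 280])]
mug [(0.9
[... 497 characters left out ...]
01]), (0.51, [270, 154, 277, 168])]
fixture [(0.92, [182, 221, 259, 271]), (0.31, [269, 155, 278, 168])]
plate [(0.57, [205, 230, 242, 261])]
cam [(0.59, [235, 236, 248, 255])]
hexdriver [(0.56, [269, 155, 277, 169])]
jar [(0.56, [210, 160, 228, 182])]
mug [(0.66, [233, 303, 279, 352])]
driver [(0.75, [265, 233, 296, 244])]
spare [(0.76, [234, 153, 260, 172]), (0.44, [206, 229, 243, 262])]
wrist {'fovy': 63.33443460516773, 'cx': 256.38197958003786, 'cy': 194.56376176867929, 'T': array([[   0.445,   -0.846,   -0.293,  364.759],
       [  -0.895,   -0.421,   -0.144, -544.324],
       [  -0.001,    0.327,   -0.945,  374.165],
       [   0.   ,    0.   ,    0.   ,    1.   ]])}
18.700000000000003
```

View pics/scene0.png

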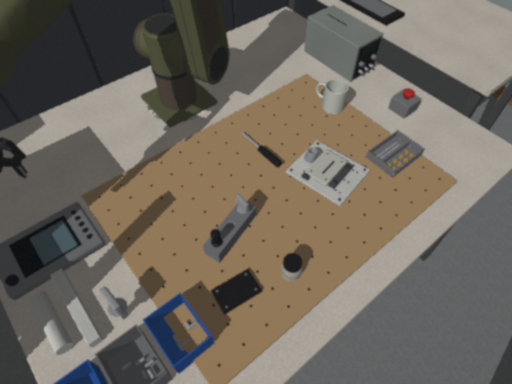

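View pics/side0.png

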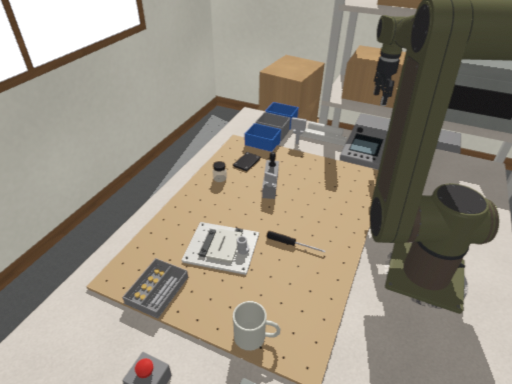

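View pics/wrist0.png

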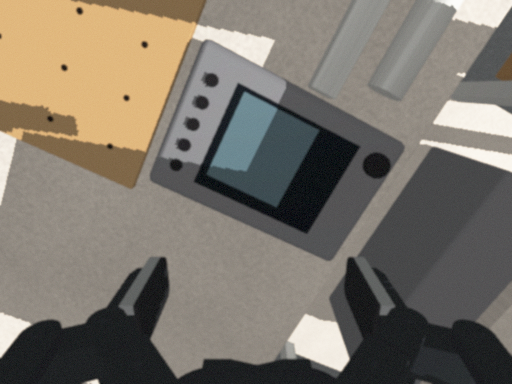

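Run:
```python
import cv2,numpy as np
a=cv2.imread('pics/scene0.png')[125:275,190:390]; b=cv2.imread('pics/side0.png')[140:290,170:310]
a=cv2.resize(a,None,fx=2.1,fy=2.1,interpolation=2)
cv2.imwrite('pics/z1.png',cv2.resize(cv2.imread('pics/scene0.png')[130:270,195:380],None,fx=4,fy=4,interpolation=2))
cv2.imwrite('pics/z2.png',cv2.resize(b,None,fx=4,fy=4,interpolation=2))
```

```text
(no output)
```

View pics/z1.png

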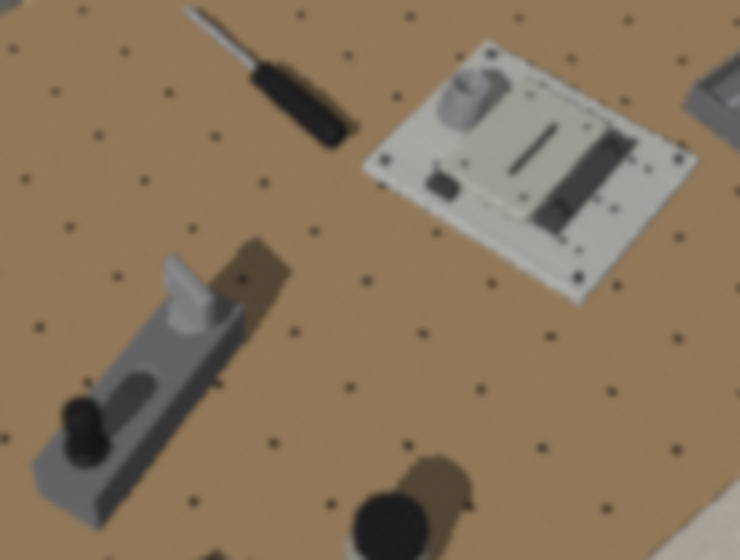

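View pics/z2.png

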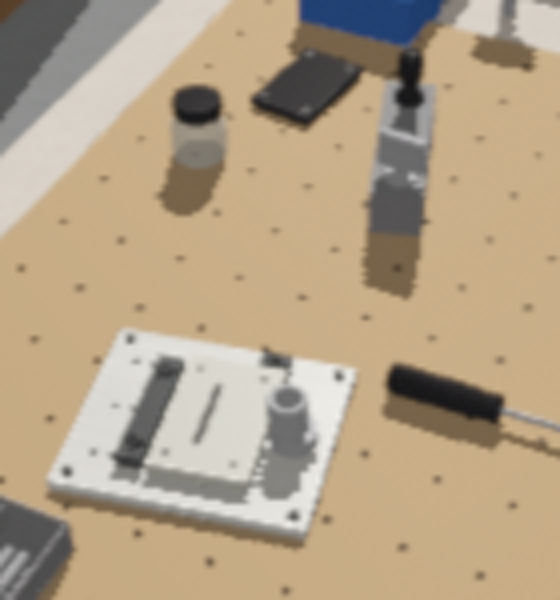

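Run:
```python
from h import *
np.set_printoptions(precision=1,suppress=True)
s=get_calibration('scene'); d=get_calibration('side')
S=lambda x,y:(195+x/4,130+y/4)
D=lambda x,y:(170+x/4,140+y/4)
print('key scene',atz(s,*S(190,318),48),'side',atz(d,*D(400,182),60))
print('hex handle base',atz(s,*S(88,450),50),atz(d,*D(408,98),50))
print('cam top',atz(s,*S(470,85),42.5),atz(d,*D(289,400),42.5))
for p in [(488,45),(697,160),(580,300),(365,165)]: print('fix',atz(s,*S(*p),10))
for p in [(122,332),(355,370),(305,535),(50,480)]: print('fixside',atz(d,*D(*p),10))
from scipy.spatial.transform import Rotation as R
q=state()['ee_rot'];print(R.from_quat([q[1],q[2],q[3],q[0]]).as_matrix())
```

```text
key scene [ 552.5 -134.7   48. ] side [ 550.8 -122.7   60. ]
hex handle base [ 592.8 -250.8   50. ] [ 598.1 -258.8   50. ]
cam top [516.2 173.2  42.5] [533.2 142.4  42.5]
fix [474.7 239.9  10. ]
fix [667.9 280.   10. ]
fix [701.4 110.8  10. ]
fix [505.7  74.1  10. ]
fixside [707.4 103.6  10. ]
fixside [512.3  62.2  10. ]
fixside [477.9 231.3  10. ]
fixside [674.9 265.2  10. ]
[[-0.   0.9  0.4]
 [-0.   0.4 -0.9]
 [-1.  -0.  -0. ]]
```

```bash
cat >> h.py <<'E'
from scipy.spatial.transform import Rotation as R
def plan(p=None,yaw=None):
    s=state(); q=s['ee_rot']; M=R.from_quat([q[1],q[2],q[3],q[0]]).as_matrix()
    y=np.arctan2(M[1,2],M[0,2])
    out='yaw %.4f tcp %s t %.2f q %s F %s M %s gap %.3f tilt %s'%(y,np.round(s['tcp_pos'],1),s['time_s'],np.round(s['q'],2),np.round(s['force'],1),np.round(s['moment'],2),s['finger_gap'],np.round(M[:2,0],4))
    if p is not None: out+='\n offset m %s'%np.round(M.T@(np.array(p)-s['tcp_pos'])/1000,4)
    if yaw is not None: out+=' turn %.4f'%((-(yaw-y)+np.pi)%(2*np.pi)-np.pi)
    print(out)
E
python3 -c "
from h import *
plan([570,-165,290],0.33)"
```

```text
yaw -1.1100 tcp [ 289.  -582.2  198. ] t 1.15 q [-1.19  0.12  1.65 -0.    1.37 -0.08] F [ 0.5 -0.   0.7] M [-0.02  0.01  0.03] gap 0.998 tilt [-0. -0.]
 offset m [-0.092   0.4372 -0.2487] turn -1.4400
```

```bash
python3 -m pendant '{"jaw":[100,100,100,100,100],"offset":[[-0.02,0.03,-0.018],[-0.04,0.065,-0.036],[-0.05,0.1,-0.055],[-0.06,0.135,-0.075],[-0.07,0.17,-0.095]],"turn":[-0.12,-0.24,-0.36,-0.48,-0.6]}' 30
python3 -c "
from h import *
plan([570,-165,290],0.33)"
```

```text
time_s: 1.57
tcp_pos: [398.9, -421.4, 268.6]
ee_rot: [0.685, 0.176, 0.684, -0.177]
force: [1.0, 0.1, 0.1]
finger_gap: 0.998
yaw -0.5049 tcp [ 398.9 -421.4  268.6] t 1.57 q [-0.91 -0.06  1.73  0.    1.48 -0.4 ] F [1.  0.1 0.1] M [-0.03 -0.02 -0.06] gap 0.998 tilt [ 0.0007 -0.0007]
 offset m [-0.0214  0.3072  0.0258] turn -0.8349
```

```bash
python3 -m pendant '{"jaw":[100,100,100,100,100],"offset":[[-0.01,0.038,0.003],[-0.02,0.076,0.006],[-0.02,0.115,0.01],[-0.02,0.155,0.014],[-0.02,0.195,0.018]],"turn":[-0.12,-0.24,-0.36,-0.48,-0.6]}'
python3 -c "
from h import *
plan([570,-165,290],0.33)"
```

```text
time_s: 1.98
tcp_pos: [510.0, -259.7, 288.4]
ee_rot: [0.707, -0.034, 0.706, 0.034]
force: [1.2, -0.7, -0.1]
finger_gap: 0.999
yaw 0.0957 tcp [ 510.  -259.7  288.4] t 1.98 q [-0.56 -0.09  1.72 -0.    1.51 -0.66] F [ 1.2 -0.7 -0.1] M [-0.   -0.04 -0.01] gap 0.999 tilt [ 0.0011 -0.0007]
 offset m [-0.0016  0.0886  0.0688] turn -0.2343
```

```bash
python3 -m pendant '{"jaw":[100,100,100,100,100],"offset":[[0,0.03,0.023],[0,0.06,0.046],[0,0.089,0.069],[0,0.089,0.069],[0,0.089,0.069]],"turn":[-0.12,-0.234,-0.234,-0.234,-0.234]}'
python3 -c "
from h import *
plan([570,-165,290],0.33)
im,c=snap('wrist','w1.png')
for q in ['key','block','hexdriver']: print(q,[(round(r['conf'],2),[round(x) for x in r['bbox']]) for r in recognise(q,'wrist')][:4])
"
```

```text
time_s: 2.4
tcp_pos: [570.5, -164.9, 287.5]
ee_rot: [0.698, -0.115, 0.698, 0.115]
force: [0.2, -0.0, -0.2]
finger_gap: 1.002
yaw 0.3274 tcp [ 570.5 -164.9  287.5] t 2.40 q [-0.37 -0.04  1.67 -0.    1.51 -0.7 ] F [ 0.2 -0.  -0.2] M [ 0.02 -0.03  0.03] gap 1.002 tilt [-0.0004 -0.0001]
 offset m [-0.0025  0.     -0.0005] turn -0.0026
key [(0.69, [175, 331, 208, 376]), (0.57, [233, 116, 271, 147]), (0.46, [283, 214, 353, 286])]
block [(0.96, [236, 107, 273, 235])]
hexdriver [(0.87, [240, 206, 266, 242])]
```

View pics/w1.png

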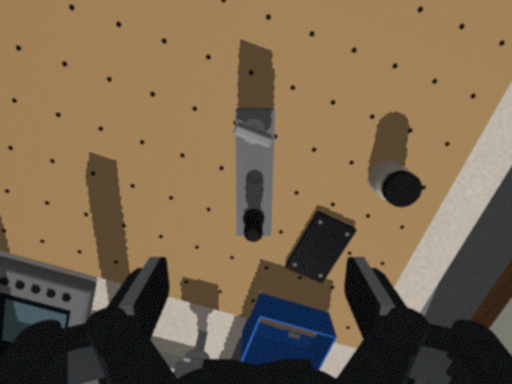

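```bash
python3 - <<'E'
import cv2
cv2.imwrite('pics/z3.png',cv2.resize(cv2.imread('pics/w1.png')[90:250,200:310],None,fx=5,fy=3.7 and 5,interpolation=2)[:800,:])
cv2.imwrite('pics/z3.png',cv2.resize(cv2.imread('pics/w1.png')[95:175,205:305],None,fx=7,fy=7,interpolation=2))
E
python3 -c "
from h import *
c=get_calibration('wrist');print(np.round(c['T'],3))
np.set_printoptions(precision=1,suppress=True)
for p in [(237,147),(273,147),(236,235),(271,235)]: print(atz(c,*p,46))
print(atz(c,254,220,70))
"
```

```text
[[ 9.48000e-01  3.00000e-01  1.05000e-01  5.42207e+02]
 [ 3.17000e-01 -8.96000e-01 -3.10000e-01 -8.69420e+01]
 [ 2.00000e-03  3.27000e-01 -9.45000e-01  4.63807e+02]
 [ 0.00000e+00  0.00000e+00  0.00000e+00  1.00000e+00]]
[ 542.4 -167.8   46. ]
[ 588.4 -152.4   46. ]
[ 580.2 -293.8   46. ]
[ 629.6 -277.4   46. ]
[ 594.7 -252.2   70. ]
```

View pics/z3.png

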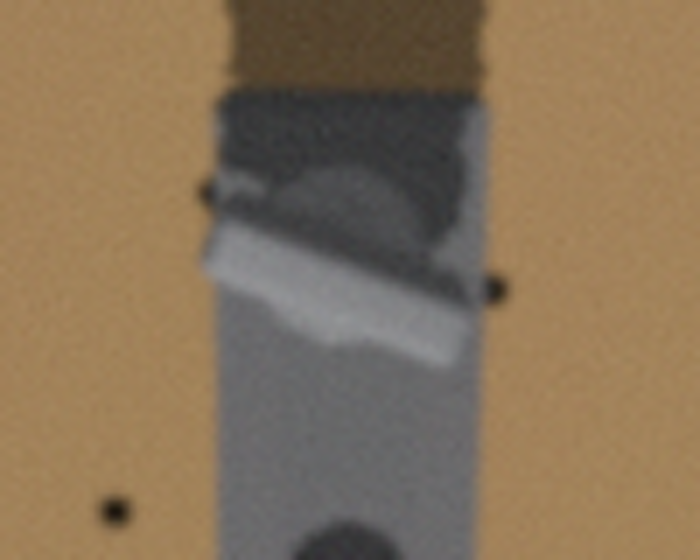

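```bash
python3 -c "
from h import *
c=get_calibration('wrist')
np.set_printoptions(precision=1,suppress=True)
a=atz(c,235.3,130,92);b=atz(c,270.4,143.5,92);print(a,b,(a+b)/2,np.linalg.norm(a-b),np.arctan2(*(b-a)[1::-1]))
cs=[atz(c,*p,46) for p in [(236.3,108.5),(273.8,108.5),(236,235),(271.5,235)]]
for x in cs: print(x)
m=np.mean(cs,0);v=(cs[0]+cs[1]-cs[2]-cs[3])/2;L=np.linalg.norm(v);print(m,L,np.arctan2(v[1],v[0])-np.pi/2, m+60*v/L)
"
```

```text
[ 534.4 -140.3   92. ] [ 579.  -142.2   92. ] [ 556.7 -141.3   92. ] 44.58020252825588 -0.04286482118983245
[ 526.6 -120.2   46. ]
[ 572.7 -104.8   46. ]
[ 580.2 -293.8   46. ]
[ 630.3 -277.1   46. ]
[ 577.4 -199.    46. ] 181.71589741726578 0.3110369595153999 [ 559.1 -141.9   46. ]
```

```bash
python3 -c "
from h import *
s=state();c=get_calibration('wrist');print(proj(c,s['tcp_pos']),proj(c,s['tcp_pos']+[0,0,-100]))
plan([557,-141,170],1.53)"
python3 -m pendant '{"jaw":[100,100,100,100,100],"offset":[[0.02,0.004,-0.001],[0.04,0.008,-0.002],[0.06,0.012,-0.003],[0.08,0.016,-0.004],[0.10,0.02,-0.005]],"turn":[-0.12,-0.24,-0.36,-0.48,-0.6]}'
python3 -c "
from h import *
plan([557,-141,170],1.53)"
```

```text
[256.09126731 231.1006648 ] [256.02313421 183.88222363]
yaw 0.3224 tcp [ 569.3 -167.6  287.7] t 2.60 q [-0.38 -0.04  1.67 -0.    1.51 -0.7 ] F [-0.2  0.3 -0.5] M [ 0.04  0.   -0.01] gap 0.999 tilt [-0.0001 -0.0003]
 offset m [ 0.1177  0.0292 -0.0032] turn -1.2076
time_s: 3.02
tcp_pos: [558.0, -150.4, 186.9]
ee_rot: [0.633, -0.316, 0.632, 0.316]
force: [0.4, -0.2, 0.4]
finger_gap: 0.999
yaw 0.9275 tcp [ 558.  -150.4  186.9] t 3.02 q [-0.36 -0.03  1.83 -0.    1.34 -1.28] F [ 0.4 -0.2  0.4] M [-0.01 -0.02  0.07] gap 0.999 tilt [ 0.0004 -0.0003]
 offset m [0.0169 0.0065 0.0069] turn -0.6025
```

```bash
python3 -m pendant '{"jaw":[100,100,100,100,100],"offset":[[0.005,0.003,0.003],[0.01,0.006,0.007],[0.016,0.0065,0.007],[0.016,0.0065,0.007],[0.016,0.0065,0.007]],"turn":[-0.12,-0.24,-0.36,-0.48,-0.6]}'
python3 -c "
from h import *
plan([557,-141,170],1.53)
im,c=snap('wrist','w2.png')
plan([557,-141,170],1.53)
plan([557,-141,170],1.53)
print(proj(c,[557,-141,92]))
print([(round(r['conf'],2),[round(x) for x in r['bbox']]) for r in recognise('key','wrist')][:4])
plan([557,-141,170],1.53)
"
```

```text
time_s: 3.43
tcp_pos: [556.8, -140.9, 171.1]
ee_rot: [0.51, -0.489, 0.511, 0.489]
force: [0.0, -0.3, -0.5]
finger_gap: 1.003
yaw 1.5277 tcp [ 556.8 -140.9  171.1] t 3.43 q [-0.34 -0.02  1.85 -0.    1.32 -1.87] F [ 0.  -0.3 -0.5] M [ 0.01  0.01 -0.01] gap 1.003 tilt [-0.0009  0.0002]
 offset m [ 0.0011 -0.0002 -0.0001] turn -0.0023
yaw 1.5312 tcp [ 557.1 -141.   171.5] t 3.48 q [-0.34 -0.02  1.85 -0.    1.32 -1.87] F [ 0.1 -0.3  0.6] M [-0.04  0.04  0.01] gap 1.000 tilt [-0.0003 -0.    ]
 offset m [ 0.0015  0.0001 -0.    ] turn 0.0012
yaw 1.5312 tcp [ 557.1 -141.   171.5] t 3.48 q [-0.34 -0.02  1.85 -0.    1.32 -1.87] F [ 0.1 -0.3  0.6] M [-0.04  0.04  0.01] gap 1.000 tilt [-0.0003 -0.    ]
 offset m [ 0.0015  0.0001 -0.    ] turn 0.0012
[255.32412058 190.49700037]
[(0.91, [246, 158, 277, 219]), (0.64, [455, 99, 512, 278]), (0.24, [114, 139, 294, 248])]
yaw 1.5215 tcp [ 557.2 -140.9  171.6] t 3.53 q [-0.34 -0.02  1.85 -0.    1.32 -1.86] F [-0.6  0.2 -0.4] M [ 0.01 -0.03  0.01] gap 1.000 tilt [-0.0001 -0.0001]
 offset m [ 0.0016  0.0002 -0.0001] turn -0.0085
```

View pics/w2.png

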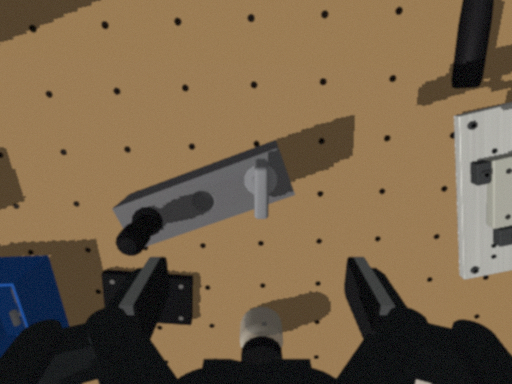

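Run:
```python
import cv2
cv2.imwrite('pics/z4.png',cv2.resize(cv2.imread('pics/w2.png')[135:235,205:315],None,fx=6,fy=6,interpolation=2))
```

```text
(no output)
```

View pics/z4.png

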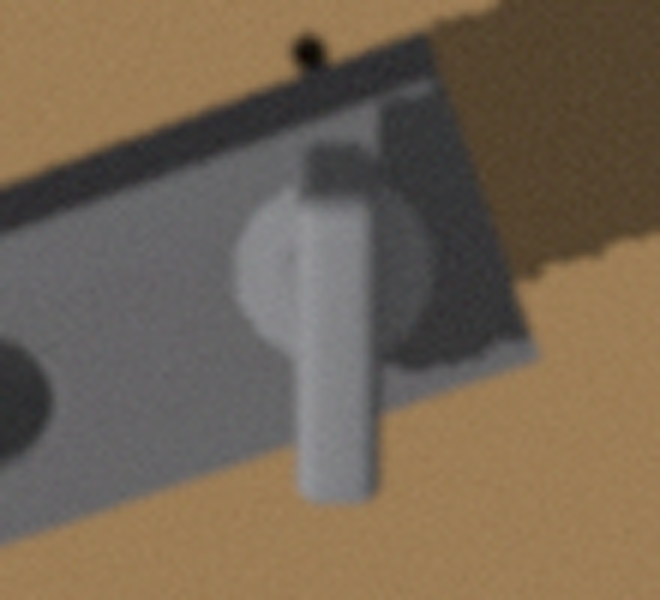

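```bash
python3 -c "
from h import *
c=get_calibration('wrist')
a=atz(c,260.8,167.5,92);b=atz(c,261.4,218.3,92);print(a,b,(a+b)/2,np.linalg.norm(a-b),np.arctan2(*(b-a)[1::-1]))
print(atz(c,260.8,181,50))
plan([557.5,-136.5,58],1.545)"
```

```text
[ 537.4220081  -135.44824208   92.        ] [ 584.0984825  -136.95680646   92.        ] [ 560.7602453  -136.20252427   92.        ] 46.7008461200512 -0.032308340888468186
[ 561.95946279 -135.87251802   50.        ]
yaw 1.5215 tcp [ 557.2 -140.9  171.6] t 3.53 q [-0.34 -0.02  1.85 -0.    1.32 -1.86] F [-0.6  0.2 -0.4] M [ 0.01 -0.03  0.01] gap 1.000 tilt [-0.0001 -0.0001]
 offset m [ 1.136e-01 -1.000e-04  4.400e-03] turn -0.0235
```

```bash
python3 -m pendant '{"jaw":[100,100,100,100,100],"offset":[[0.03,-0.004,0.005],[0.06,-0.004,0.005],[0.09,-0.004,0.005],[0.114,-0.004,0.005],[0.114,-0.004,0.005]],"turn":[-0.01,-0.01,-0.01,-0.01,-0.01]}'
python3 -c "
from h import *
im,c=snap('wrist','w3.png')
plan([560.8,-136.1,57],1.538)
"
```

```text
time_s: 3.95
tcp_pos: [557.3, -134.2, 51.6]
ee_rot: [0.508, -0.486, 0.512, 0.493]
force: [-0.7, 0.7, -1.2]
finger_gap: 1.001
yaw 1.5303 tcp [ 559.2 -134.8   54.7] t 4.00 q [-0.33  0.1   1.93 -0.    1.12 -1.86] F [-0.2 -0.4  0.2] M [ 0.02  0.03 -0.02] gap 0.998 tilt [-0.0063  0.0021]
 offset m [-0.0024 -0.0016 -0.0013] turn -0.0077
```

View pics/w3.png

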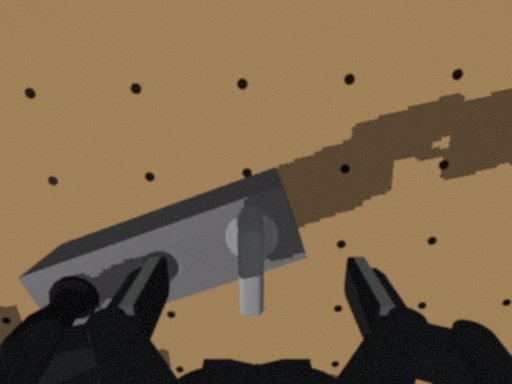

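```bash
python3 -m pendant '{"jaw":[60,30,0,0,0],"offset":[[-0.002,-0.0016,-0.001],[-0.002,-0.0016,-0.001],[-0.002,-0.0016,-0.001],[-0.002,-0.0016,-0.001],[-0.002,-0.0016,-0.001]],"turn":[-0.008,-0.008,-0.008,-0.008,-0.008]}' 25
python3 -m pendant '{"jaw":[0,0,0,0,0],"offset":[[0,0,0],[0,0,0],[0,0,0],[0,0,0],[0,0,0]],"turn":[0,0,0,0,0]}' 
python3 -c "
from h import *
im,c=snap('wrist','w4.png')
plan([560.8,-136.1,57],1.538)
"
```

```text
time_s: 4.42
tcp_pos: [564.4, -136.2, 61.2]
ee_rot: [0.508, -0.493, 0.507, 0.492]
force: [-0.2, -0.5, -0.1]
finger_gap: 0.294
time_s: 4.83
tcp_pos: [564.1, -136.2, 60.4]
ee_rot: [0.507, -0.493, 0.507, 0.492]
force: [-0.2, -1.6, 4.4]
finger_gap: 0.132
yaw 1.5420 tcp [ 564.1 -136.2   60.4] t 4.88 q [-0.33  0.1   1.92 -0.    1.12 -1.87] F [-0.4 -0.7  4.4] M [-0.17  0.03 -0.01] gap 0.130 tilt [ 0.0011 -0.0006]
 offset m [0.0034 0.0033 0.    ] turn 0.0040
```

View pics/w4.png

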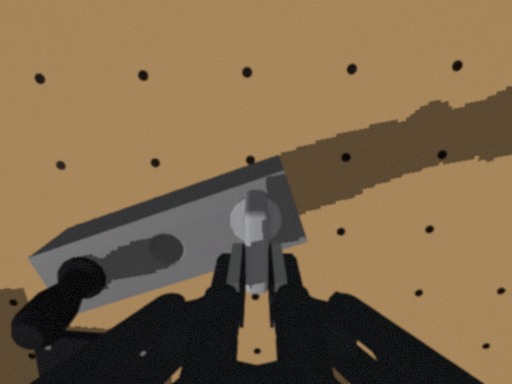

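Run:
```python
from h import *
cv2.imwrite('pics/z5.png',cv2.resize(cv2.imread('pics/w4.png')[170:310,200:320],None,fx=5,fy=5,interpolation=2)[:600])
cv2.imwrite('pics/z5.png',cv2.resize(cv2.imread('pics/w4.png')[175:300,190:320],None,fx=4.8,fy=4.8,interpolation=2))
c=get_calibration('wrist'); t=state()['tcp_pos']
for x in (-23,0,23): print(x,proj(c,[561+x,-136,92]),proj(c,[564+x,-136,92]), proj(c,[561,-136+x*16/23,50]))
```

```text
-23 [254.23562555 210.84251007] [254.41588637 216.35466031] [231.12731488 219.67907262]
0 [255.56176437 251.39417647] [255.7257046 256.4072635] [255.61863548 219.03334297]
23 [256.77009284 288.3433497 ] [256.91983263 292.92220509] [280.13985453 218.38682502]
```

View pics/z5.png

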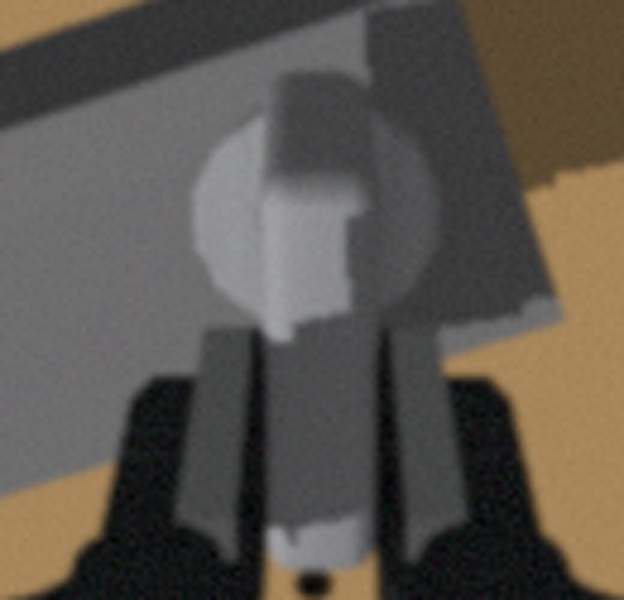

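```bash
python3 -m pendant '{"jaw":[40,40,40,40,0],"offset":[[0,0,0],[0,0,0],[0.002,0.0022,0],[0.002,0.0022,0],[0.002,0.0022,0]],"turn":[0,0,0,0,0]}' 25
python3 -m pendant '{"jaw":[0,0,0,0,0],"offset":[[0,0,0],[0,0,0],[0,0,0],[0,0,0],[0,0,0]],"turn":[0,0,0,0,0]}' 
python3 -m pendant '{"jaw":[0,0,0],"offset":[[0,0,0],[0,0,0],[0,0,0]],"turn":[0,0,0]}' 100
python3 -c "
from h import *
plan([562,-136.1,160],1.538)
"
```

```text
time_s: 5.3
tcp_pos: [560.6, -135.5, 56.8]
ee_rot: [0.507, -0.492, 0.507, 0.493]
force: [-0.5, -0.8, 1.9]
finger_gap: 0.273
time_s: 5.72
tcp_pos: [561.3, -135.8, 57.5]
ee_rot: [0.507, -0.493, 0.507, 0.493]
force: [-0.5, 0.2, -1.1]
finger_gap: 0.128
time_s: 5.97
tcp_pos: [561.3, -135.8, 57.7]
ee_rot: [0.507, -0.493, 0.507, 0.493]
force: [-0.3, 0.1, -1.1]
finger_gap: 0.108
yaw 1.5420 tcp [ 561.3 -135.8   57.7] t 5.97 q [-0.33  0.09  1.93  0.    1.12 -1.87] F [-0.3  0.1 -1.1] M [0.01 0.07 0.  ] gap 0.108 tilt [0. 0.]
 offset m [-0.1023 -0.0007 -0.0002] turn 0.0040
```

```bash
python3 -m pendant '{"jaw":[0,0,0,0,0],"offset":[[-0.015,0,0],[-0.035,0,0],[-0.06,0,0],[-0.09,0,0],[-0.12,0,0]],"turn":[0,0,0,0,0]}'
python3 -c "
from h import *
plan([590,150,175],1.55)
"
```

```text
time_s: 6.38
tcp_pos: [560.7, -135.7, 178.2]
ee_rot: [0.507, -0.492, 0.507, 0.493]
force: [0.9, -0.3, -0.4]
finger_gap: 0.108
yaw 1.5420 tcp [ 560.7 -135.7  178.2] t 6.38 q [-0.33 -0.02  1.84  0.    1.33 -1.87] F [ 0.9 -0.3 -0.4] M [-0.04 -0.02  0.02] gap 0.108 tilt [-0.0014  0.0005]
 offset m [ 0.0033 -0.021   0.2864] turn -0.0080
```

```bash
python3 -m pendant '{"jaw":[0,0,0,0,0],"offset":[[0,-0.003,0.03],[0,-0.006,0.07],[0,-0.009,0.11],[0,-0.012,0.15],[0,-0.015,0.19]],"turn":[0,0,0,0,0]}'
python3 -m pendant '{"jaw":[0,0,0,0,0],"offset":[[0,-0.003,0.03],[0,-0.006,0.06],[0,-0.006,0.085],[0,-0.006,0.096],[0,-0.006,0.096]],"turn":[0,0,0,0,0]}'
python3 -c "
from h import *
im,c=snap('wrist','w5.png')
plan([590,150,175],1.55)
for q in ['cam','plate','fixture','key','socket']: print(q,[(round(r['conf'],2),[round(x) for x in r['bbox']]) for r in recognise(q,'wrist')][:4])
print(proj(c,[526,157,36]),proj(c,[526,157,50]))
"
```

```text
time_s: 6.8
tcp_pos: [581.7, 55.3, 177.9]
ee_rot: [0.507, -0.493, 0.507, 0.492]
force: [0.8, 0.7, -1.2]
finger_gap: 0.104
time_s: 7.22
tcp_pos: [590.3, 151.5, 177.5]
ee_rot: [0.506, -0.493, 0.506, 0.494]
force: [0.8, -0.5, -0.8]
finger_gap: 0.105
yaw 1.5439 tcp [590.4 149.9 177.5] t 7.27 q [ 0.16  0.05  1.77 -0.    1.33 -1.38] F [-1.  -0.6 -1.1] M [ 0.02 -0.   -0.02] gap 0.106 tilt [-0.0003 -0.0007]
 offset m [0.0025 0.0004 0.0001] turn -0.0061
cam [(0.63, [244, 85, 282, 131])]
plate [(0.75, [208, 113, 332, 206])]
fixture [(0.8, [172, 51, 362, 257]), (0.33, [2, 117, 25, 168])]
key [(0.76, [229, 191, 279, 301])]
socket [(0.64, [245, 83, 286, 132])]
[259.40844499 108.18749582] [259.5805533  109.18492487]
```

View pics/w5.png

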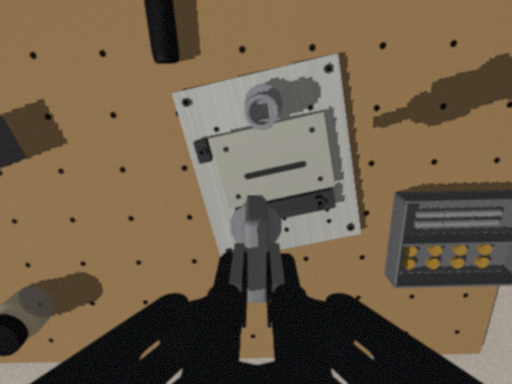

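Run:
```python
from h import *
cv2.imwrite('pics/z6.png',cv2.resize(cv2.imread('pics/w5.png')[75:140,230:300],None,fx=9,fy=9,interpolation=2))
c=get_calibration('wrist')
print(np.round([atz(c,u,v,10) for u,v in [(174,93),(340,54),(361,233),(221,257)]],1))
```

```text
[[510.   64.8  10. ]
 [477.7 236.9  10. ]
 [679.2 274.3  10. ]
 [707.3 101.   10. ]]
```

View pics/z6.png

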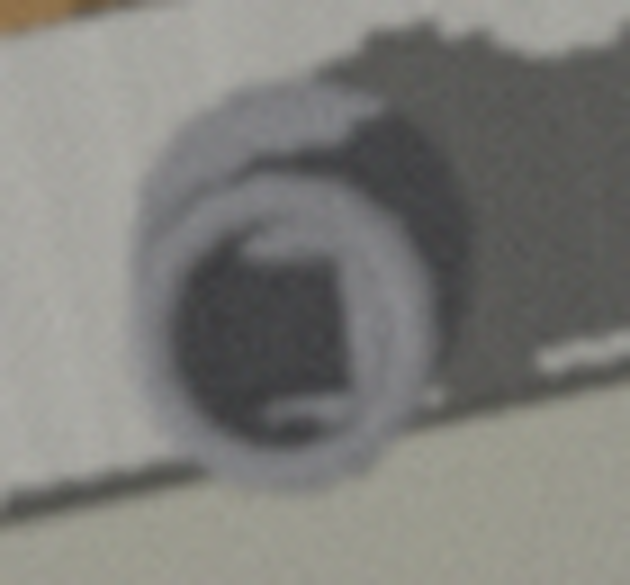

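Run:
```python
from h import *
c=get_calibration('wrist')
p=atz(c,261.7,112,42.5); print(p)
q=p+np.array([40,0,0]); q[2]=110; plan(q,1.5439)
```

```text
[529.62339469 155.8667484   42.5       ]
yaw 1.5402 tcp [590.6 148.  177.7] t 7.52 q [ 0.16  0.05  1.77 -0.    1.33 -1.38] F [-0.4 -0.2 -0.8] M [0.02 0.02 0.07] gap 0.107 tilt [-0.     -0.0003]
 offset m [0.0677 0.0212 0.0072] turn -0.0037
```

```bash
python3 -m pendant '{"jaw":[0,0,0,0,0],"offset":[[0.017,0.006,0.002],[0.034,0.012,0.004],[0.051,0.018,0.006],[0.067,0.021,0.007],[0.067,0.021,0.007]],"turn":[0,0,0,0,0]}'
python3 -m pendant '{"jaw":[0,0],"offset":[[0,0,0],[0,0,0]],"turn":[0,0]}'
python3 - <<'E'
from h import *
plan()
ims=[]
for i in range(6):
    c=get_calibration('wrist'); ims.append(camera('wrist').astype(float))
    print(np.round(np.array(c['T'])[:3,3],1), np.round(state()['tcp_pos'],1))
m=np.mean(ims,0); np.save('m6.npy',m); cv2.imwrite('pics/w6.png',m.astype(np.uint8))
np.save('c6.npy',c,allow_pickle=True)
u,v=proj(c,[529.6,156,36.5]); print(u,v)
cv2.imwrite('pics/z7.png',cv2.resize(m[int(v)-35:int(v)+35,int(u)-40:int(u)+40],None,fx=8,fy=8,interpolation=cv2.INTER_CUBIC).clip(0,255).astype(np.uint8)); print(int(v)-35,int(u)-40)
E
```

```text
time_s: 7.93
tcp_pos: [566.6, 155.7, 106.5]
ee_rot: [0.505, -0.491, 0.51, 0.494]
force: [-0.6, -0.8, -1.9]
finger_gap: 0.105
time_s: 8.1
tcp_pos: [570.8, 156.5, 111.9]
ee_rot: [0.508, -0.493, 0.507, 0.492]
force: [0.3, -0.8, -0.5]
finger_gap: 0.105
yaw 1.5411 tcp [570.8 156.5 111.9] t 8.10 q [ 0.18  0.06  1.86 -0.    1.21 -1.36] F [ 0.3 -0.8 -0.5] M [-0.02 -0.05 -0.03] gap 0.105 tilt [0.0018 0.0002]
[485.4 159.2 287.9] [571.1 156.7 112.4]
[485.6 159.3 288.3] [571.2 156.8 112.5]
[485.6 159.4 288.4] [571.1 156.9 112.4]
[485.5 159.5 288.3] [570.9 157.  112.2]
[485.4 159.5 288.1] [570.6 157.  111.9]
[485.3 159.6 287.9] [570.4 157.  111.6]
252.70423949382823 143.44331538149783
108 212
```

View pics/w6.png

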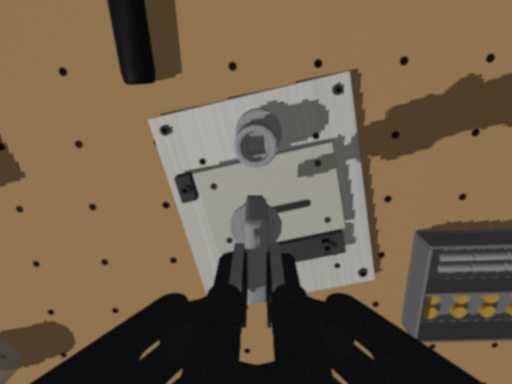

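View pics/z7.png

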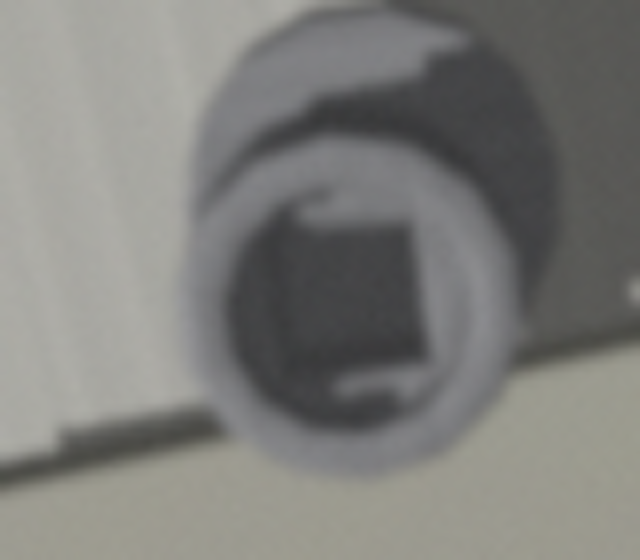

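Run:
```python
from h import *
m=np.load('m6.npy'); g=m.mean(2)
z=cv2.resize(g[118:175,230:282],None,fx=12,fy=10.5 and 12,interpolation=cv2.INTER_CUBIC)[:,:]
z=cv2.resize(g[120:170,232:282],None,fx=12,fy=12,interpolation=cv2.INTER_CUBIC)
z=np.clip((z-40)/(140-40),0,1)**0.6*255
cv2.imwrite('pics/z8.png',z.astype(np.uint8))
```

```text
(no output)
```

View pics/z8.png

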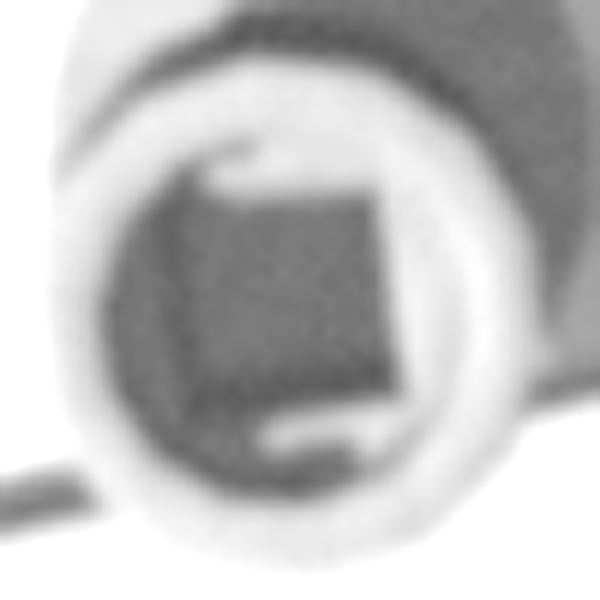

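Run:
```python
from h import *
c=np.load('c6.npy',allow_pickle=True).item()
cs=[(180,195),(376,188),(403,392),(192,408)]
P=np.array([atz(c,232+(x-5.5)/12,120+(y-5.5)/12,35.5) for x,y in cs]); print(np.round(P,1),P.mean(0))
for i in range(4):
    d=P[(i+1)%4]-P[i]; print(np.linalg.norm(d), (np.arctan2(d[1],d[0])+np.pi/4)%(np.pi/2)-np.pi/4)
# hub ring outer ellipse
print('hub',atz(c,232+(295-5.5)/12,120+(312-5.5)/12,42.5))
# fixture
plan()
```

```text
[[523.5 151.2  35.5]
 [523.4 164.4  35.5]
 [537.3 165.9  35.5]
 [538.  151.5  35.5]] [530.51415567 158.25642781  35.5       ]
13.16693412169313 0.006835486409624281
13.986171219695729 0.11099621575316676
14.472483857424502 0.04783123124245314
14.50440390642465 0.01792111329331192
hub [530.28310395 158.73896967  42.5       ]
yaw 1.5419 tcp [570.4 157.  111.6] t 8.40 q [ 0.18  0.06  1.86 -0.    1.21 -1.36] F [-0.3 -0.1 -1.4] M [-0.03  0.02 -0.01] gap 0.104 tilt [0.0015 0.0003]
```

Run:
```python
from h import *
m=np.load('m6.npy'); c=np.load('c6.npy',allow_pickle=True).item()
z=cv2.resize(m[185:305,205:305],None,fx=6,fy=5 and 6,interpolation=cv2.INTER_CUBIC)[:600]
z=cv2.resize(m[188:303,205:305],None,fx=5,fy=5,interpolation=cv2.INTER_CUBIC)
z=np.clip((z-20)/(180-20),0,1)**0.6*255
cv2.imwrite('pics/z9.png',z.astype(np.uint8))
s=state(); q=s['ee_rot']; M=R.from_quat([q[1],q[2],q[3],q[0]]).as_matrix(); t=s['tcp_pos']
def tp(x,y,zz): 
    u=proj(c,t+M@np.array([x,y,zz])); return np.round((u-[205,188])*5+2,0)
print('wing top ends', tp(51.7-86,23,0),tp(51.7-86,-23,0), 'corners',tp(51.7-86,23,6),tp(51.7-86,23,-6))
print('flange ctr',tp(51.7-44,0,0),'edges',tp(51.7-44,0,16),tp(51.7-44,0,-16),tp(51.7-44,16,0),'bottom front',tp(51.7-40,16,0))
```

```text
wing top ends [254. 151.] [254. 539.] corners [314. 151.] [194. 151.]
flange ctr [254. 185.] edges [378. 185.] [131. 185.] [254.  69.] bottom front [254.  58.]
```

View pics/z9.png

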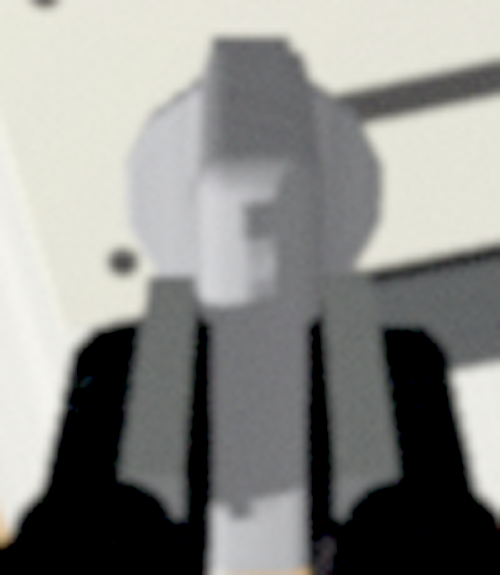

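```bash
python3 -m pendant '{"jaw":[0,0,0,0,0],"offset":[[0.008,0.002,0.003],[0.01,0.004,0.005],[0.01,0.004,0.005],[0.01,0.004,0.005],[0.01,0.004,0.005]],"turn":[-0.04,-0.08,-0.08,-0.08,-0.08]}'
python3 -m pendant '{"jaw":[0,0,0],"offset":[[0,0,0],[0,0,0],[0,0,0]],"turn":[0,0,0]}'
cat > look.py <<'E'
from h import *
import sys
ims=[];cs=[];ts=[]
for i in range(4):
    c=get_calibration('wrist'); cs.append(np.array(c['T'])); ts.append(state()['tcp_pos']); ims.append(camera('wrist').astype(float))
m=np.mean(ims,0); c['T']=np.mean(cs,0); np.save('m.npy',m); np.save('c.npy',c,allow_pickle=True); t=np.mean(ts,0); np.save('t.npy',t)
print(np.round(ts,1)); plan()
E
python3 look.py
python3 - <<'E'
from h import *
m=np.load('m.npy');c=np.load('c.npy',allow_pickle=True).item();g=m.mean(2)
u,v=np.round(proj(c,[530,158,38])).astype(int); print(u-25,v-25)
z=cv2.resize(g[v-25:v+25,u-25:u+25],None,fx=12,fy=12,interpolation=cv2.INTER_CUBIC)
z=np.clip((z-40)/(140-40),0,1)**0.6*255
cv2.imwrite('pics/z10.png',z.astype(np.uint8))
E
```

```text
time_s: 8.82
tcp_pos: [566.3, 162.2, 101.1]
ee_rot: [-0.487, 0.513, -0.487, -0.512]
force: [-0.1, 0.3, -1.0]
finger_gap: 0.108
time_s: 9.07
tcp_pos: [566.1, 162.1, 100.9]
ee_rot: [-0.487, 0.513, -0.487, -0.512]
force: [0.7, -1.1, -1.3]
finger_gap: 0.107
[[566.1 162.1 100.9]
 [566.1 162.1 100.9]
 [566.  162.1 100.8]
 [566.  162.1 100.7]]
yaw 1.6219 tcp [566.  162.1 100.7] t 9.27 q [ 0.19  0.07  1.88 -0.    1.19 -1.43] F [-0.4 -0.2 -1.2] M [ 0.05  0.04 -0.02] gap 0.104 tilt [ 0.0001 -0.    ]
228 127
```

View pics/z10.png

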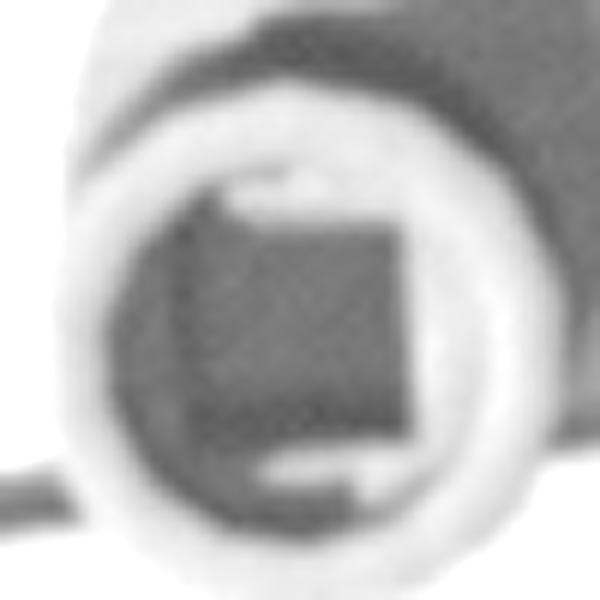

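Run:
```python
from h import *
c=np.load('c.npy',allow_pickle=True).item()
P=np.array([atz(c,228+(x-5.5)/12,127+(y-5.5)/12,35.5) for x,y in [(186,224),(406,221),(414,437),(193,443)]]); print(np.round(P,1),P.mean(0))
for i in range(4):
    d=P[(i+1)%4]-P[i]; print(np.linalg.norm(d), (np.arctan2(d[1],d[0])+np.pi/4)%(np.pi/2)-np.pi/4)
print('hub',atz(c,228+(311-5.5)/12,127+(338-5.5)/12,42.5))
plan([529.6,158.4,96],1.62)
```

```text
[[525.2 150.3  35.5]
 [524.2 164.6  35.5]
 [538.5 165.9  35.5]
 [539.7 151.3  35.5]] [531.90080424 158.03483394  35.5       ]
14.2726378171345 0.06500774267300446
14.345833884423465 0.09388492282963945
14.624248123466659 0.07896989766549445
14.544173172391194 0.06940984730154431
hub [530.75633103 158.7628581   42.5       ]
yaw 1.6219 tcp [566.  162.1 100.7] t 9.27 q [ 0.19  0.07  1.88 -0.    1.19 -1.43] F [-0.4 -0.2 -1.2] M [ 0.05  0.04 -0.02] gap 0.104 tilt [ 0.0001 -0.    ]
 offset m [ 0.0047  0.0365 -0.0018] turn 0.0019
```

```bash
python3 -m pendant '{"jaw":[0,0,0,0,0],"offset":[[0,0.015,-0.001],[0,0.03,-0.0018],[0,0.0358,-0.0018],[0,0.0358,-0.0018],[0,0.0358,-0.0018]],"turn":[-0.015,-0.015,-0.015,-0.015,-0.015]}'
python3 -m pendant '{"jaw":[0,0,0],"offset":[[0,0,0],[0,0,0],[0,0,0]],"turn":[0,0,0]}'
python3 -c "
from h import *
plan([530.3,158.4,88],1.64)
for n in ['scene','side']: snap(n,n+'1.png')
c=get_calibration('scene');print(proj(c,[530,158,45]))
c=get_calibration('side');print(proj(c,[530,158,45]))
a=cv2.imread('pics/scene1.png')[125:185,275:355];b=cv2.imread('pics/side1.png')[205:265,190:270]
cv2.imwrite('pics/z11.png',cv2.resize(np.hstack([a,b]),None,fx=5,fy=5,interpolation=2))
"
```

```text
time_s: 9.68
tcp_pos: [532.1, 158.7, 102.2]
ee_rot: [-0.484, 0.517, -0.482, -0.515]
force: [4.2, 0.4, 1.8]
finger_gap: 0.103
time_s: 9.93
tcp_pos: [531.8, 158.7, 101.8]
ee_rot: [-0.484, 0.517, -0.482, -0.516]
force: [5.1, 0.1, 4.4]
finger_gap: 0.103
yaw 1.6369 tcp [531.8 158.7 101.8] t 9.93 q [ 0.19 -0.01  1.95 -0.    1.19 -1.44] F [5.1 0.1 4.4] M [ 0.08 -1.29  0.03] gap 0.103 tilt [0.0031 0.0005]
 offset m [ 0.0138  0.0016 -0.0002] turn -0.0031
[312.17407246 155.55519031]
[240.96568458 243.15512206]
```

View pics/z11.png

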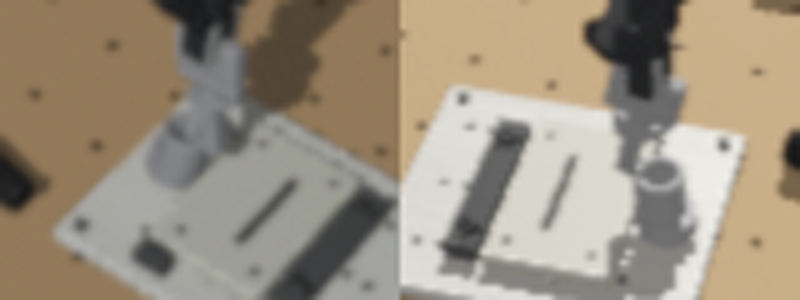

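```bash
python3 -m pendant '{"jaw":[0,0,0,0,0],"offset":[[-0.005,-0.002,0],[-0.012,-0.005,0],[-0.03,-0.01,0],[-0.045,-0.012,0],[-0.045,-0.012,0]],"turn":[0,0,0,0,0]}'
python3 look.py
python3 -c "
from h import *
m=np.load('m.npy');z=cv2.resize(m[130:305,180:330],None,fx=4,fy=3.4 and 4,interpolation=2)[:600]
z=cv2.resize(m[100:300,150:350],None,fx=3,fy=3,interpolation=2)
cv2.imwrite('pics/z12.png',z)
for n in ['scene','side']: snap(n,n+'2.png')
a=cv2.imread('pics/scene2.png')[105:185,275:355];b=cv2.imread('pics/side2.png')[175:255,200:280]
cv2.imwrite('pics/z13.png',cv2.resize(np.hstack([a,b]),None,fx=5,fy=5,interpolation=2))
"
```

```text
time_s: 10.45
tcp_pos: [543.1, 159.6, 148.1]
ee_rot: [-0.484, 0.516, -0.483, -0.516]
force: [0.3, 0.0, -0.2]
finger_gap: 0.104
[[543.1 159.6 148.1]
 [542.2 159.4 146.4]
 [541.4 159.3 145. ]
 [540.8 159.1 144.1]]
yaw 1.6370 tcp [540.6 159.1 143.7] t 10.65 q [ 0.19 -0.02  1.9   0.    1.27 -1.45] F [-0.2 -0.2 -0.9] M [ 0.01 -0.02 -0.06] gap 0.110 tilt [-0.0042 -0.0007][ WARN:0@0.459] global loadsave.cpp:1063 imwrite_ Unsupported depth image for selected encoder is fallbacked to CV_8U.
```

View pics/z12.png

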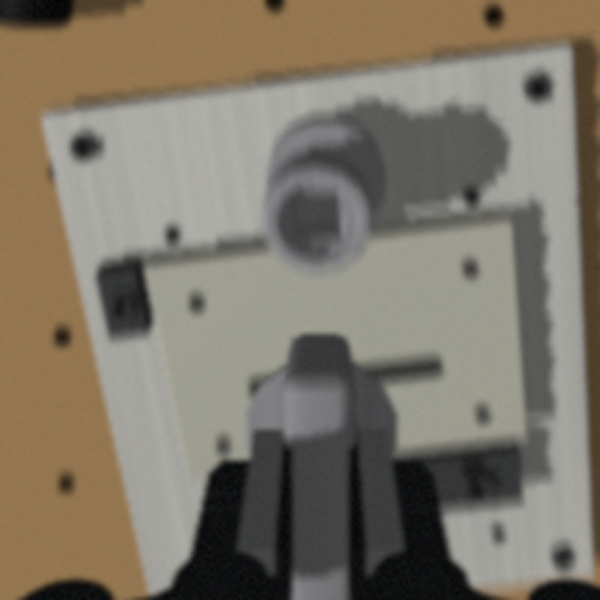

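View pics/z13.png

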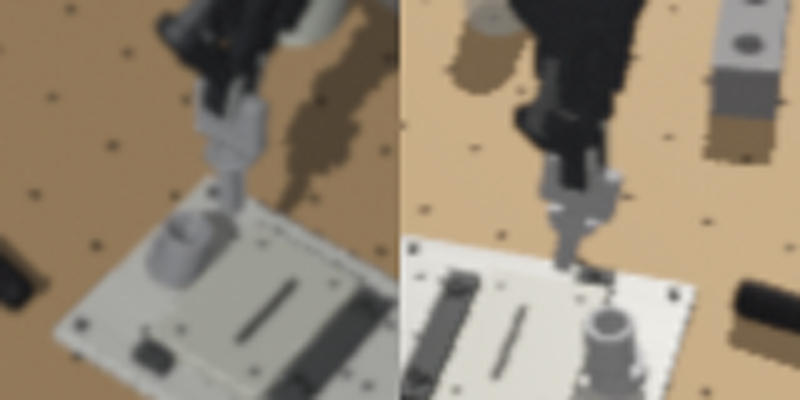

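Run:
```python
from h import *
c0=get_calibration('wrist'); Tt=np.array(c0['T']); s=state(); q=s['ee_rot']
M=R.from_quat([q[1],q[2],q[3],q[0]]).as_matrix(); G=np.eye(4);G[:3,:3]=M;G[:3,3]=s['tcp_pos']
c6=np.load('c6.npy',allow_pickle=True).item(); c=np.load('c.npy',allow_pickle=True).item()
print(np.round(c['T'][:3,3],1))
# w5 pose: tcp (590.4,149.9,177.5) yaw 1.5439 
def pose(t,yaw):
    A=np.eye(4);A[:3,0]=[0,0,-1];A[:3,2]=[np.cos(yaw),np.sin(yaw),0];A[:3,1]=[-np.sin(yaw),np.cos(yaw),0];A[:3,3]=t;return A
X=np.linalg.inv(G)@Tt; print(np.round(X,3))
def cc(t,y): d=dict(c0); d['T']=pose(t,y)@X; return d
views=[(cc([590.4,149.9,177.5],1.5435),261.7,112),(cc([570.9,156.9,112.2],1.5415),256.1,145.5),(cc([566,162.1,100.8],1.6219),228+25.5,127+27.7),(c,256.3,173),(get_calibration('side'),200+(608-400)/5,175+320/5),(get_calibration('scene'),275+183/5,105+230/5)]
def tri(vs):
    A=np.zeros((3,3));b=np.zeros(3)
    for c,u,v in vs:
        o,d=ray(c,u,v); d=d/np.linalg.norm(d); P=np.eye(3)-np.outer(d,d); A+=P;b+=P@o
    p=np.linalg.solve(A,b); print(np.round(p,1),[np.round(proj(c,p)-[u,v],1) for c,u,v in vs])
tri(views[:4]); tri(views[4:]); tri(views)
for z in (42.5,52.5): print([np.round(atz(*v,z)[:2],1) for v in views])
```

```text
[457.2 153.9 322.1]
[[-2.00000e-03 -3.30000e-01  9.44000e-01 -1.76137e+02]
 [ 1.00000e-03 -9.44000e-01 -3.30000e-01  8.50710e+01]
 [ 1.00000e+00  0.00000e+00  2.00000e-03  1.63000e-01]
 [ 0.00000e+00  0.00000e+00  0.00000e+00  1.00000e+00]]
[527.8 158.5  59.1] [array([ 1.3, -0.4]), array([-0.2,  0.5]), array([-0.4,  0.9]), array([-0.8, -0.8])]
[527.  156.9  63.7] [array([ 0.3, -0.1]), array([0.3, 0.1])]
[526.9 158.   63.8] [array([ 0.9, -1. ]), array([-0.8,  0.4]), array([-1.,  1.]), array([-1.2, -0.5]), array([0.2, 0.2]), array([ 0.6, -0.1])]
[array([529.4, 157.5]), array([530.5, 158.6]), array([530.7, 158.8]), array([533. , 159.5]), array([536.8, 139.5]), array([513.7, 171.8])]
[array([528.7, 157.4]), array([528.7, 158.6]), array([528.6, 158.7]), array([530.3, 159.3]), array([532.6, 148. ]), array([519.5, 164.5])]
```

Run:
```python
from h import *
a=cv2.imread('pics/scene2.png')[110:165,295:350];b=cv2.imread('pics/side2.png')[185:240,205:260]
cv2.imwrite('pics/z14.png',cv2.resize(np.hstack([a,b]),None,fx=7,fy=7,interpolation=2))
t=state()['tcp_pos']; print(t)
for n,o in (('scene',(295,110)),('side',(205,185))):
    c=get_calibration(n)
    f=lambda p:np.round((proj(c,p)-o)*7+3)+([385,0] if n=='side' else [0,0])
    for k,h in (('tcp',0),('tip',-51.7),('flange',-9.7),('wingtop',34)): print(n,k,f(t+[0.7,0,h]))
```

```text
[540.81053067 159.11333269 143.79630183]
scene tcp [172. 177.]
scene tip [156. 263.]
scene flange [169. 194.]
scene wingtop [183. 117.]
side tcp [610. 239.]
side tip [613. 327.]
side flange [611. 256.]
side wingtop [609. 177.]
```

View pics/z14.png

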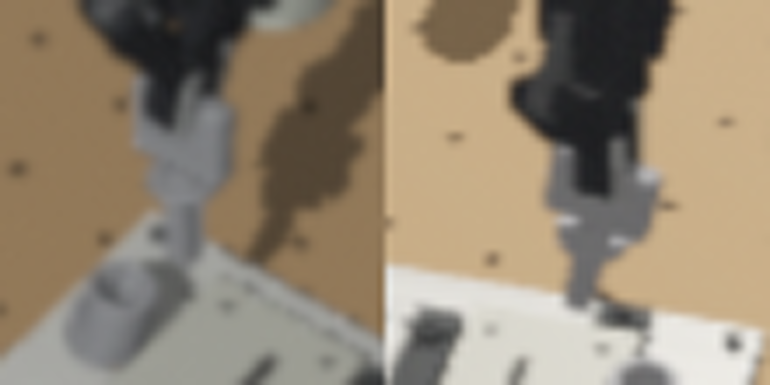

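Run:
```python
from h import *
t=state()['tcp_pos']; piv=t+[0.7,0,19]
for th in (0,.1,.15,.2,.25,.3):
    ax=np.array([np.sin(th),0,-np.cos(th)])
    out=[]
    for n in ('scene','side'):
        c=get_calibration(n); a=proj(c,piv+ax*28.7);b=proj(c,piv+ax*70.7);w=proj(c,piv-ax*15); out.append(np.round((b-a)*7)); out.append(np.round((w-a)*7))
    print(th,out, 'tip off',70.7*np.sin(th))
plan([562+6,-136,150],1.542)
```

```text
0 [array([-13.,  69.]), array([ 14., -77.]), array([ 2., 72.]), array([ -2., -78.])] tip off 0.0
0.1 [array([-6., 74.]), array([  6., -82.]), array([-7., 68.]), array([  7., -75.])] tip off 7.058222556930751
0.15 [array([-2., 77.]), array([  3., -85.]), array([-11.,  66.]), array([ 12., -73.])] tip off 10.565275965883465
0.2 [array([ 1., 79.]), array([ -1., -87.]), array([-15.,  64.]), array([ 17., -71.])] tip off 14.045921687210829
0.25 [array([ 5., 81.]), array([ -5., -89.]), array([-20.,  62.]), array([ 22., -68.])] tip off 17.491459919294773
0.3 [array([ 8., 83.]), array([ -9., -91.]), array([-24.,  60.]), array([ 26., -66.])] tip off 20.893278610956706
yaw 1.6371 tcp [540.8 159.1 143.8] t 10.75 q [ 0.19 -0.02  1.9   0.    1.27 -1.45] F [-0.5  0.1 -1.9] M [-0.04 -0.02  0.01] gap 0.109 tilt [-0.0037 -0.0006]
 offset m [-0.0061 -0.0076 -0.2963] turn 0.0951
```

```bash
python3 -m pendant '{"jaw":[0,0,0,0,0],"offset":[[-0.01,-0.01,-0.03],[-0.02,-0.02,-0.07],[-0.02,-0.03,-0.11],[-0.02,-0.035,-0.15],[-0.02,-0.04,-0.19]],"turn":[0.05,0.095,0.095,0.095,0.095]}'
python3 -c "
from h import *
plan([605,-136,165],1.542)"
```

```text
time_s: 11.17
tcp_pos: [594.4, -29.2, 165.0]
ee_rot: [0.507, -0.493, 0.507, 0.493]
force: [0.6, -0.2, -1.3]
finger_gap: 0.106
yaw 1.5425 tcp [594.4 -29.2 165. ] t 11.17 q [-0.14  0.03  1.81  0.    1.31 -1.68] F [ 0.6 -0.2 -1.3] M [ 0.03 -0.01 -0.05] gap 0.106 tilt [-0.0013  0.0003]
 offset m [-1.000e-04 -1.360e-02 -1.064e-01] turn 0.0005
```

```bash
python3 -m pendant '{"jaw":[0,0,0,0,0],"offset":[[0,-0.005,-0.035],[0,-0.01,-0.07],[0,-0.0136,-0.1],[0,-0.0136,-0.106],[0,-0.0136,-0.106]],"turn":[0,0,0,0,0]}'
python3 -m pendant '{"jaw":[0,0],"offset":[[0,0,0],[0,0,0]],"turn":[0,0]}'
python3 look.py
python3 -c "
from h import *
m=np.load('m.npy');cv2.imwrite('pics/w7.png',m.astype(np.uint8))"
```

```text
time_s: 11.58
tcp_pos: [604.5, -135.7, 164.4]
ee_rot: [0.508, -0.491, 0.508, 0.493]
force: [-0.0, 0.2, -1.2]
finger_gap: 0.106
time_s: 11.75
tcp_pos: [604.9, -132.6, 165.1]
ee_rot: [0.507, -0.493, 0.507, 0.493]
force: [0.4, 0.0, -0.8]
finger_gap: 0.11
[[ 604.9 -132.6  165.1]
 [ 605.  -132.4  165.3]
 [ 605.1 -132.4  165.4]
 [ 605.2 -132.5  165.6]]
yaw 1.5437 tcp [ 605.2 -132.7  165.7] t 11.95 q [-0.3   0.08  1.75  0.    1.31 -1.85] F [-0.6  0.4 -1. ] M [-0.01  0.06 -0.03] gap 0.104 tilt [-0.      0.0002]
```

View pics/w7.png

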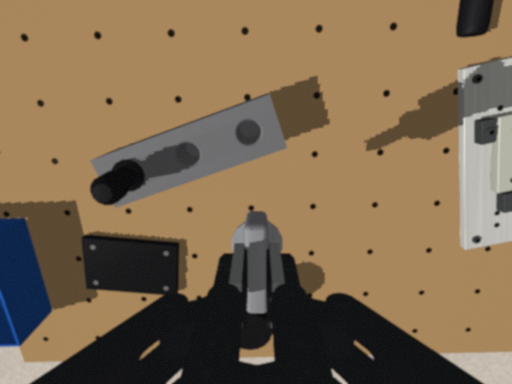

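Run:
```python
from h import *
c=np.load('c.npy',allow_pickle=True).item()
m=np.load('m.npy')[:, :, :].mean(2)
# refine hole centroids
for u,v in ((248,131),(187,154)):
    w=m[v-18:v+18,u-18:u+18]; 
    print(np.round(atz(c,u,v,46),1))
cv2.imwrite('pics/z15.png',cv2.resize(m[100:180,160:300],None,fx=5,fy=5,interpolation=2).astype(np.uint8))
C=[atz(c,u,v,46) for u,v in [(92,162),(270,95),(286,147),(117,206)]]; print(np.round(C,1))
```

```text
[ 559.6 -138.3   46. ]
[ 579.9 -197.6   46. ]
[[ 585.3 -290.3   46. ]
 [ 528.  -117.2   46. ]
 [ 575.7 -102.5   46. ]
 [ 631.4 -274.1   46. ]]
```

View pics/z15.png

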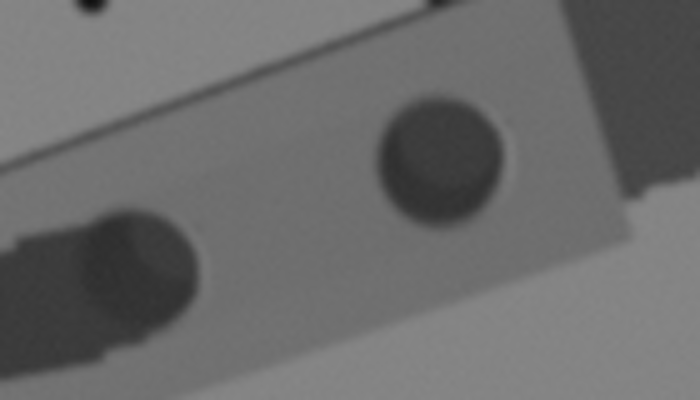

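```bash
python3 -c "
from h import *
plan([547.5,-137,106],1.542)"
python3 -m pendant '{"jaw":[0,0,0,0,0],"offset":[[0,0.025,-0.002],[0.015,0.05,-0.005],[0.03,0.058,-0.006],[0.045,0.058,-0.006],[0.06,0.058,-0.006]],"turn":[0,0,0,0,0]}'
python3 -m pendant '{"jaw":[0,0],"offset":[[0,0,0],[0,0,0]],"turn":[0,0]}'
python3 -c "
from h import *
plan([547.5,-137,106],1.542)
for n in ['scene','side']: snap(n,n+'3.png')
a=cv2.imread('pics/scene3.png')[165:245,195:275];b=cv2.imread('pics/side3.png')[130:210,230:310]
cv2.imwrite('pics/z16.png',cv2.resize(np.hstack([a,b]),None,fx=5,fy=5,interpolation=2))
"
```

```text
yaw 1.5437 tcp [ 605.2 -132.7  165.7] t 11.95 q [-0.3   0.08  1.75  0.    1.31 -1.85] F [-0.6  0.4 -1. ] M [-0.01  0.06 -0.03] gap 0.104 tilt [-0.      0.0002]
 offset m [ 0.0597  0.0576 -0.0059] turn 0.0017
time_s: 12.37
tcp_pos: [546.7, -137.7, 105.4]
ee_rot: [0.507, -0.493, 0.507, 0.493]
force: [-0.2, 0.5, -1.0]
finger_gap: 0.113
time_s: 12.53
tcp_pos: [546.5, -137.5, 105.0]
ee_rot: [0.507, -0.492, 0.507, 0.494]
force: [-1.1, 0.4, -1.3]
finger_gap: 0.103
yaw 1.5428 tcp [ 546.5 -137.5  105. ] t 12.53 q [-0.34  0.01  1.93  0.    1.2  -1.88] F [-1.1  0.4 -1.3] M [-0.05  0.02  0.06] gap 0.103 tilt [-0.0017  0.0007]
 offset m [-0.001  -0.001   0.0006] turn 0.0008
```

View pics/z16.png

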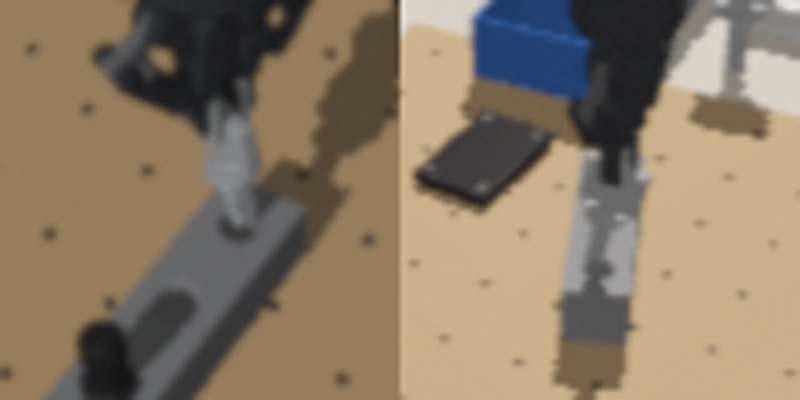

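```bash
python3 -m pendant '{"jaw":[0,0,0,0],"offset":[[0.005,0,0],[0.01,0,0],[0.013,0,0],[0.013,0,0]],"turn":[0,0,0,0]}'
python3 -m pendant '{"jaw":[0,0,0],"offset":[[0.004,0,0],[0.008,0,0],[0.008,0,0]],"turn":[0,0,0]}'
python3 -c "
from h import *
plan()
for n in ['scene','side']: snap(n,n+'4.png')
a=cv2.imread('pics/scene4.png')[165:245,195:275];b=cv2.imread('pics/side4.png')[130:210,230:310]
cv2.imwrite('pics/z17.png',cv2.resize(np.hstack([a,b]),None,fx=5,fy=5,interpolation=2))
"
```

```text
time_s: 12.97
tcp_pos: [546.5, -138.1, 91.7]
ee_rot: [0.507, -0.492, 0.507, 0.493]
force: [-1.0, 0.6, -1.0]
finger_gap: 0.108
time_s: 13.22
tcp_pos: [546.4, -138.1, 83.5]
ee_rot: [0.507, -0.492, 0.507, 0.493]
force: [0.4, -0.2, -2.0]
finger_gap: 0.105
yaw 1.5419 tcp [ 546.4 -138.1   83.5] t 13.22 q [-0.34  0.04  1.94 -0.    1.16 -1.88] F [ 0.4 -0.2 -2. ] M [0.   0.02 0.02] gap 0.105 tilt [-0.0016  0.0006]
```

View pics/z17.png

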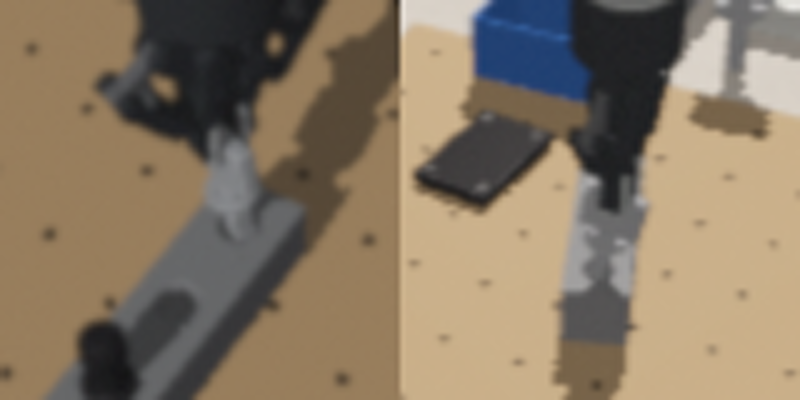

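```bash
python3 -m pendant '{"jaw":[0,0,0,0,0],"offset":[[0.001,-0.002,0],[0.002,-0.004,0],[0.003,-0.006,0],[0.004,-0.008,0],[0.004,-0.008,0]],"turn":[0,0,0,0,0]}' 20
python3 -m pendant '{"jaw":[0,0,0,0],"offset":[[0.004,-0.002,0],[0.008,-0.004,0],[0.011,-0.006,0],[0.011,-0.006,0]],"turn":[0,0,0,0]}' 20
python3 -c "
from h import *
plan()
im,c=snap('wrist','w8.png')
for n in ['scene','side']: snap(n,n+'5.png')
a=cv2.imread('pics/scene5.png')[165:245,195:275];b=cv2.imread('pics/side5.png')[130:210,230:310]
cv2.imwrite('pics/z18.png',cv2.resize(np.hstack([a,b]),None,fx=5,fy=5,interpolation=2))
"
```

```text
time_s: 13.73
tcp_pos: [552.6, -138.1, 79.8]
ee_rot: [0.505, -0.491, 0.509, 0.495]
force: [-7.6, 0.6, 2.7]
finger_gap: 0.101
time_s: 14.07
tcp_pos: [558.8, -138.4, 68.3]
ee_rot: [0.506, -0.491, 0.508, 0.495]
force: [-5.2, 0.2, 0.0]
finger_gap: 0.105
yaw 1.5424 tcp [ 558.8 -138.4   68.3] t 14.07 q [-0.34  0.08  1.92 -0.    1.14 -1.88] F [-5.2  0.2  0. ] M [-0.02  1.37 -0.05] gap 0.105 tilt [-0.0066  0.0009]
```

View pics/z18.png

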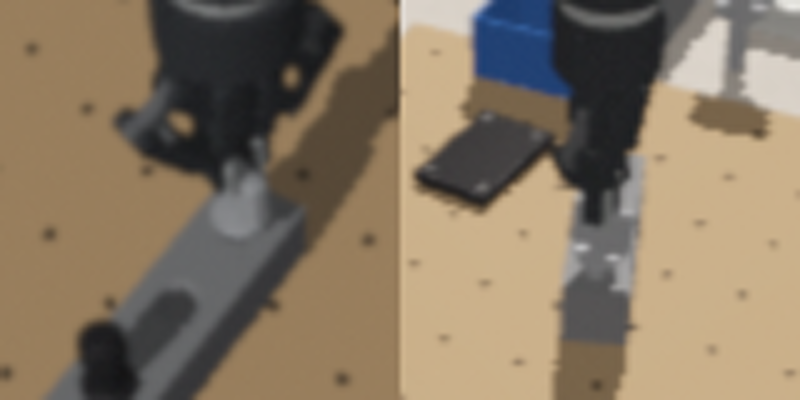

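View pics/w8.png

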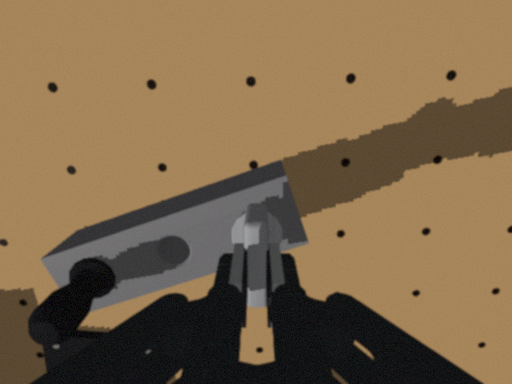

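```bash
python3 -m pendant '{"jaw":[15,50,60,60,60],"offset":[[0,0,0],[0,0,0],[0,0,0],[0,0,0],[0,0,0]],"turn":[0,0,0,0,0]}' 20
python3 -m pendant '{"jaw":[60,60,60],"offset":[[0,0,0],[0,0,0],[0,0,0]],"turn":[0,0,0]}' 20
python3 look.py
python3 -c "
from h import *
m=np.load('m.npy');cv2.imwrite('pics/w9.png',m.astype(np.uint8));c=np.load('c.npy',allow_pickle=True).item()
z=cv2.resize(m[175:300,190:320],None,fx=4.6,fy=4.6,interpolation=2);cv2.imwrite('pics/z19.png',z.astype(np.uint8))
t=np.load('t.npy')
for p in ([562-23,-136,92],[562,-136,92],[562+23,-136,92],[562,-136,50]): print((proj(c,p)-[190,175])*4.6)
"
```

```text
time_s: 14.63
tcp_pos: [561.7, -138.8, 70.2]
ee_rot: [0.507, -0.493, 0.507, 0.492]
force: [-0.7, 0.4, 0.9]
finger_gap: 0.599
time_s: 14.88
tcp_pos: [561.2, -138.7, 69.7]
ee_rot: [0.507, -0.493, 0.507, 0.493]
force: [0.3, -0.2, -0.2]
finger_gap: 0.599
[[ 561.2 -138.7   69.7]
 [ 561.1 -138.7   69.7]
 [ 561.1 -138.7   69.7]
 [ 561.1 -138.7   69.6]]
yaw 1.5420 tcp [ 561.1 -138.7   69.6] t 15.08 q [-0.34  0.08  1.92  0.    1.14 -1.88] F [ 0.7  0.7 -0.6] M [0.03 0.01 0.06] gap 0.605 tilt [ 0. -0.]
[318.65582058 164.91100477]
[323.39469164 340.73748762]
[327.73694432 501.84822592]
[319.432913  201.1224541]
```

View pics/z19.png

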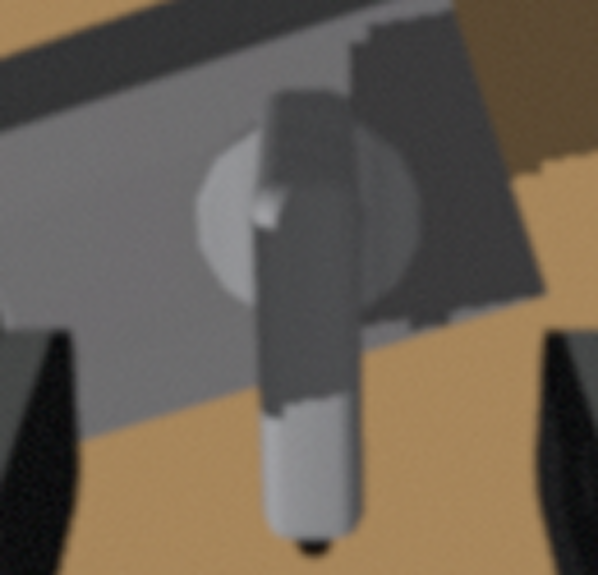

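```bash
cat >> h.py <<'E'
X=np.array([[-.002,-.330,.944,-176.137],[.001,-.944,-.330,85.071],[1,0,.002,.163],[0,0,0,1]])
def pose(t,yaw):
    A=np.eye(4);A[:3,0]=[0,0,-1];A[:3,2]=[np.cos(yaw),np.sin(yaw),0];A[:3,1]=[-np.sin(yaw),np.cos(yaw),0];A[:3,3]=t;return A
def cc(t,y): 
    d=dict(get_calibration('wrist')); d['T']=pose(t,y)@X; return d
def undist(c,u,v,s): return c['cx']+(u-c['cx'])/s, c['cy']+(v-c['cy'])/s
E
python3 - <<'E'
from h import *
views=[(cc([590.4,149.9,177.5],1.5435),261.7,112),(cc([570.9,156.9,112.2],1.5415),256.1,145.5),(cc([566,162.1,100.8],1.6219),228+25.5,127+27.7),(cc([542,159.3,145.9],1.637),256.3,173)]
for s in (1,1.02,1.03,1.04,1.05):
    P=[np.round(atz(c,*undist(c,u,v,s),52.5)[:2],1) for c,u,v in views]; print(s,P)
c5=views[0][0]; c7=cc([605,-132.5,165.3],1.5435)
for s in (1,1.03):
    F=[atz(c5,*undist(c5,u,v,s),10) for u,v in [(174,93),(340,54),(361,233),(221,257)]]
    m=np.mean(F,0);x=(F[2]+F[3]-F[0]-F[1])/2;print('fix',m[:2],np.linalg.norm(x),np.linalg.norm(F[1]-F[0]),'cam',(m-65*x/np.linalg.norm(x))[:2],np.arctan2(x[1],x[0]))
    H=[atz(c7,*undist(c7,u,v,s),46) for u,v in [(248.2,132.2),(186.8,154)]];print('holes',H,np.linalg.norm(H[0]-H[1]))
    cb=np.load('c.npy',allow_pickle=True).item(); 
    f=lambda a,b,z:np.round(atz(cb,*undist(cb,190+a/4.6,175+b/4.6,s),z)[:2],1)
    print('key wing',f(307,187,92),f(313,540,92),'fl',f(307.5,217,50))
E
```

```text
1 [array([528.7, 157.3]), array([528.8, 158.6]), array([528.6, 158.7]), array([530.7, 159.2])]
1.02 [array([530.2, 157.2]), array([529.5, 158.5]), array([529.2, 158.8]), array([531.1, 159.2])]
1.03 [array([530.9, 157.1]), array([529.9, 158.5]), array([529.5, 158.8]), array([531.3, 159.2])]
1.04 [array([531.6, 157.1]), array([530.2, 158.5]), array([529.8, 158.8]), array([531.4, 159.3])]
1.05 [array([532.3, 157. ]), array([530.6, 158.5]), array([530. , 158.9]), array([531.6, 159.3])]
fix [593.43076901 171.07911059] 202.72773701924797 175.00427094166722 cam [529.5472641  159.08336963] 0.1856138364996627
holes [array([ 560.96254697, -138.23985945,   46.        ]), array([ 580.12707534, -197.96548233,   46.        ])] 62.725028309431444
key wing [ 541.7 -137.4] [ 590.7 -138. ] fl [ 564.5 -137.8]
fix [594.07632083 170.46858167] 197.13476268026133 170.52566219508654 cam [530.1842179  158.51872046] 0.1848957064933177
holes [array([ 562.66037434, -138.07537594,   46.        ]), array([ 581.32856087, -196.13215248,   46.        ])] 60.984346277125695
key wing [ 541.4 -137.4] [ 588.7 -138. ] fl [ 563.9 -137.8]
```

```bash
python3 -c "
from h import *
plan([564.2,-137.8,57.5],1.55)"
python3 -m pendant '{"jaw":[60,60,60,60,60],"offset":[[0.006,-0.003,0.001],[0.012,-0.003,0.001],[0.012,-0.003,0.001],[0.012,-0.003,0.001],[0.012,-0.003,0.001]],"turn":[-0.008,-0.008,-0.008,-0.008,-0.008]}' 25
python3 -m pendant '{"jaw":[0,0,0,0,0],"offset":[[0,0,0],[0,0,0],[0,0,0],[0,0,0],[0,0,0]],"turn":[0,0,0,0,0]}' 25
python3 -m pendant '{"jaw":[0,0,0,0],"offset":[[0,0,0],[0,0,0],[0,0,0],[0,0,0]],"turn":[0,0,0,0]}' 120
python3 look.py
python3 -c "
from h import *
m=np.load('m.npy');c=np.load('c.npy',allow_pickle=True).item()
z=cv2.resize(m[175:300,190:320],None,fx=4.6,fy=4.6,interpolation=2);cv2.imwrite('pics/z20.png',z.astype(np.uint8))
for s in (1,1.03):
  for x in (562,564,566):
    print(s,x,[np.round(((proj(c,p)-[c['cx'],c['cy']])*s+[c['cx'],c['cy']]-[190,175])*4.6) for p in ([x-23,-138,92],[x+23,-138,92],[x,-138,50])])
"
```

```text
yaw 1.5420 tcp [ 561.1 -138.7   69.6] t 15.08 q [-0.34  0.08  1.92  0.    1.14 -1.88] F [ 0.7  0.7 -0.6] M [0.03 0.01 0.06] gap 0.605 tilt [ 0. -0.]
 offset m [ 0.0121 -0.0031  0.001 ] turn -0.0080
time_s: 15.5
tcp_pos: [563.9, -137.7, 57.3]
ee_rot: [0.505, -0.495, 0.505, 0.495]
force: [-0.2, -0.1, 0.9]
finger_gap: 0.599
time_s: 15.92
tcp_pos: [564.2, -137.9, 57.9]
ee_rot: [0.505, -0.495, 0.505, 0.495]
force: [0.4, 0.0, 0.4]
finger_gap: 0.128
time_s: 16.25
tcp_pos: [564.6, -138.0, 58.2]
ee_rot: [0.505, -0.495, 0.505, 0.494]
force: [-1.0, -1.0, 4.0]
finger_gap: 0.102
[[ 564.6 -138.    58.2]
 [ 564.6 -138.    58.2]
 [ 564.6 -138.    58.2]
 [ 564.6 -138.    58.2]]
yaw 1.5500 tcp [ 564.6 -138.    58.3] t 16.45 q [-0.33  0.1   1.92 -0.    1.12 -1.88] F [ 0.4 -1.2  4.8] M [-0.1   0.    0.03] gap 0.102 tilt [ 0.0011 -0.0005]
1 562 [array([296., 176.]), array([304., 536.]), array([301., 212.])]
1 564 [array([296., 193.]), array([305., 550.]), array([301., 225.])]
1 566 [array([297., 210.]), array([305., 564.]), array([301., 238.])]
1.03 562 [array([296., 179.]), array([304., 549.]), array([301., 215.])]
1.03 564 [array([296., 196.]), array([305., 564.]), array([301., 229.])]
1.03 566 [array([296., 214.]), array([305., 578.]), array([301., 242.])]
```

View pics/z20.png

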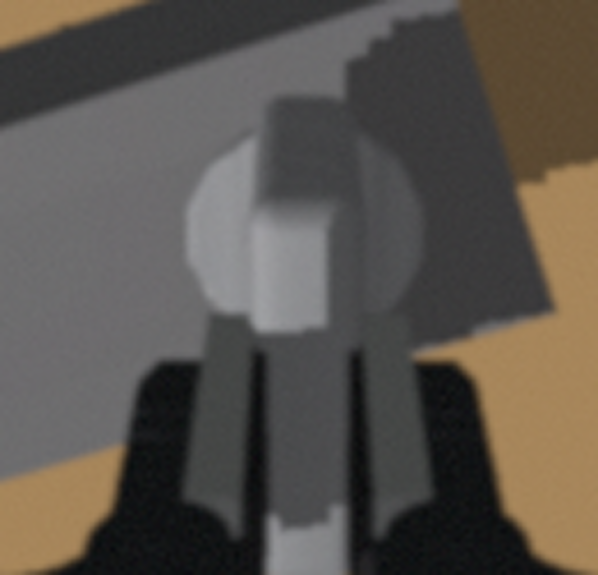

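```bash
python3 -m pendant '{"jaw":[0,0,0,0,0],"offset":[[-0.015,0,0],[-0.035,0,0],[-0.06,0,0],[-0.085,0,0],[-0.105,0,0]],"turn":[0,0,0,0,0]}'
python3 -c "
from h import *
plan([530.4,158.2,150],1.64)"
```

```text
time_s: 16.87
tcp_pos: [563.6, -137.4, 163.0]
ee_rot: [0.505, -0.494, 0.505, 0.495]
force: [0.5, -0.2, -0.7]
finger_gap: 0.097
yaw 1.5500 tcp [ 563.6 -137.4  163. ] t 16.87 q [-0.33 -0.    1.84  0.    1.3  -1.88] F [ 0.5 -0.2 -0.7] M [ 0.03 -0.03  0.04] gap 0.097 tilt [-0.0013  0.0007]
 offset m [0.0133 0.0393 0.2949] turn -0.0900
```

```bash
python3 -m pendant '{"jaw":[0,0,0,0,0],"offset":[[0,0.006,0.035],[0,0.012,0.075],[0,0.018,0.115],[0,0.024,0.155],[0,0.028,0.19]],"turn":[-0.03,-0.06,-0.09,-0.09,-0.09]}'
python3 -c "
from h import *
plan([530.4,158.2,150],1.64)"
```

```text
time_s: 17.28
tcp_pos: [538.2, 54.9, 161.2]
ee_rot: [0.482, -0.516, 0.483, 0.518]
force: [0.6, 0.4, -0.2]
finger_gap: 0.101
yaw 1.6401 tcp [538.2  54.9 161.2] t 17.28 q [ 0.   -0.09  1.93  0.    1.3  -1.64] F [ 0.6  0.4 -0.2] M [-0.01 -0.04  0.02] gap 0.101 tilt [-0.0028  0.0006]
 offset m [0.0112 0.0006 0.1035] turn 0.0001
```

```bash
python3 -m pendant '{"jaw":[0,0,0,0,0],"offset":[[0.0,0,0.035],[0,0,0.07],[0.0,0,0.1],[0.01,0.0005,0.1035],[0.02,0.0005,0.1035]],"turn":[0,0,0,0,0]}'
python3 -m pendant '{"jaw":[0,0,0,0],"offset":[[0.015,0,0],[0.028,0,0],[0.028,0,0],[0.028,0,0]],"turn":[0,0,0,0]}'
python3 -c "
from h import *
plan([530.4,158.2,110],1.64)
for n in ['scene','side']: snap(n,n+'6.png')
a=cv2.imread('pics/scene6.png')[110:170,285:345];b=cv2.imread('pics/side6.png')[195:255,210:270]
cv2.imwrite('pics/z21.png',cv2.resize(np.hstack([a,b]),None,fx=6,fy=6,interpolation=2))
"
```

```text
time_s: 17.7
tcp_pos: [531.6, 157.5, 141.5]
ee_rot: [0.481, -0.518, 0.482, 0.518]
force: [0.1, 0.5, -1.3]
finger_gap: 0.098
time_s: 18.03
tcp_pos: [531.1, 154.7, 112.5]
ee_rot: [0.482, -0.516, 0.484, 0.517]
force: [-0.4, -0.3, -1.1]
finger_gap: 0.094
yaw 1.6386 tcp [531.1 154.7 112.5] t 18.03 q [ 0.19 -0.02  1.95 -0.    1.22 -1.45] F [-0.4 -0.3 -1.1] M [ 0.04 -0.02  0.03] gap 0.094 tilt [-0.0041 -0.0009]
 offset m [0.0025 0.0005 0.0036] turn -0.0014
```

View pics/z21.png

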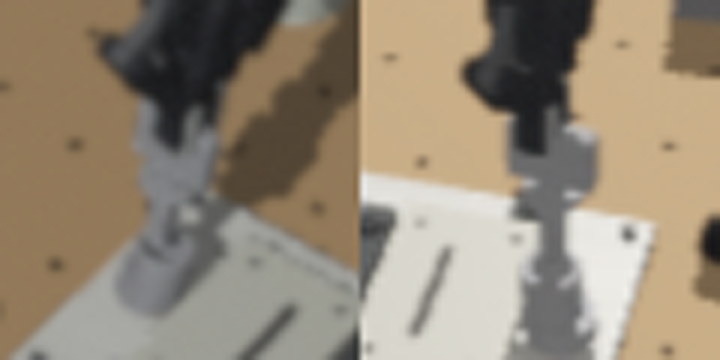

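```bash
python3 -m pendant '{"jaw":[0,0,0,0,0],"offset":[[0,0,0],[0,0,0],[0,0,0],[0,0,0],[0,0,0]],"turn":[0,0,0,0,0]}'
python3 -c "
from h import *
plan([530.4,158.2,108],1.64)"
python3 -m pendant '{"jaw":[0,0,0,0,0],"offset":[[0,0,0],[0,0,0],[0,0,0],[0,0,0],[0,0,0]],"turn":[0,0,0,0,0]}'
python3 -c "
from h import *
plan([530.4,158.2,108],1.64)"
```

```text
time_s: 18.55
tcp_pos: [532.6, 156.0, 115.0]
ee_rot: [-0.483, 0.517, -0.482, -0.517]
force: [-0.5, 0.3, -1.6]
finger_gap: 0.1
yaw 1.6400 tcp [532.6 156.  115. ] t 18.55 q [ 0.19 -0.02  1.94 -0.    1.22 -1.45] F [-0.5  0.3 -1.6] M [ 0.    0.03 -0.02] gap 0.100 tilt [0.0005 0.0001]
 offset m [0.007  0.002  0.0023] turn 0.0000
time_s: 18.97
tcp_pos: [532.4, 156.0, 114.6]
ee_rot: [0.482, -0.517, 0.482, 0.517]
force: [0.4, -0.7, -1.5]
finger_gap: 0.095
yaw 1.6401 tcp [532.4 156.  114.6] t 18.97 q [ 0.19 -0.02  1.94  0.    1.22 -1.45] F [ 0.4 -0.7 -1.5] M [0.02 0.04 0.01] gap 0.095 tilt [-0.0001 -0.    ]
 offset m [0.0066 0.0018 0.0023] turn 0.0001
```

```bash
python3 -m pendant '{"jaw":[0,0,0,0,0],"offset":[[0.002,0.001,0.001],[0.004,0.0018,0.0022],[0.0055,0.0018,0.0022],[0.0055,0.0018,0.0022],[0.0055,0.0018,0.0022]],"turn":[0,0,0,0,0]}'
python3 -m pendant '{"jaw":[0,0,0,0,0],"offset":[[0,0,0],[0,0,0],[0,0,0],[0,0,0],[0,0,0]],"turn":[0,0,0,0,0]}'
python3 -c "
from h import *
plan([530.4,158.2,104],1.64)
for n in ['scene','side']: snap(n,n+'7.png')
a=cv2.imread('pics/scene7.png')[120:170,290:340];b=cv2.imread('pics/side7.png')[205:255,215:265]
cv2.imwrite('pics/z22.png',cv2.resize(np.hstack([a,b]),None,fx=8,fy=8,interpolation=2))
"
```

```text
time_s: 19.38
tcp_pos: [530.3, 158.0, 108.9]
ee_rot: [0.482, -0.517, 0.483, 0.517]
force: [0.3, 0.2, -0.9]
finger_gap: 0.097
time_s: 19.8
tcp_pos: [530.5, 158.0, 109.2]
ee_rot: [-0.482, 0.517, -0.482, -0.517]
force: [0.1, -0.5, -0.4]
finger_gap: 0.095
yaw 1.6399 tcp [530.5 158.  109.2] t 19.80 q [ 0.19 -0.02  1.95  0.    1.21 -1.45] F [ 0.1 -0.5 -0.4] M [-0.01 -0.01  0.04] gap 0.095 tilt [0.0001 0.0001]
 offset m [0.0052 0.0001 0.0002] turn -0.0001
```

View pics/z22.png

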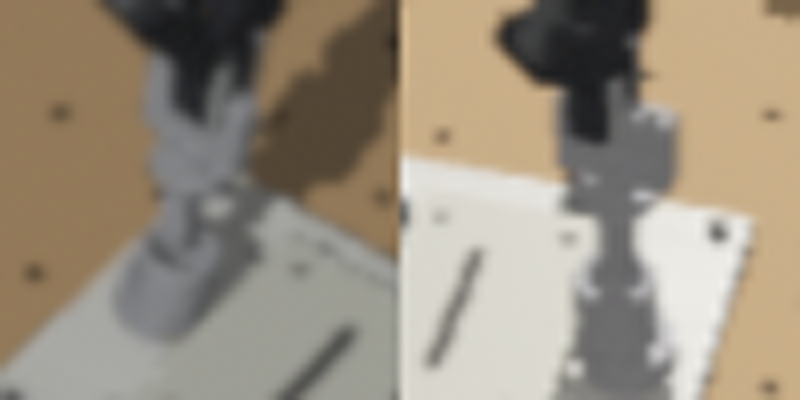

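```bash
python3 -m pendant '{"jaw":[0,0,0,0,0],"offset":[[0.0015,0,0],[0.003,0,0],[0.0045,0,0],[0.0045,0,0],[0.0045,0,0]],"turn":[0,0,0,0,0]}'
python3 -m pendant '{"jaw":[0,0,0,0,0],"offset":[[0.001,0,0],[0.002,0,0],[0.003,0,0],[0.003,0,0],[0.003,0,0]],"turn":[0,0,0,0,0]}'
python3 -c "
from h import *
plan([530.4,158.2,104],1.64)"
```

```text
time_s: 20.32
tcp_pos: [530.3, 158.0, 104.4]
ee_rot: [0.482, -0.517, 0.483, 0.517]
force: [0.1, 0.4, -1.7]
finger_gap: 0.096
time_s: 20.73
tcp_pos: [530.4, 158.0, 101.5]
ee_rot: [0.482, -0.517, 0.482, 0.517]
force: [0.3, -0.3, -1.0]
finger_gap: 0.097
yaw 1.6400 tcp [530.4 158.  101.5] t 20.73 q [ 0.19 -0.01  1.96  0.    1.19 -1.45] F [ 0.3 -0.3 -1. ] M [-0.01  0.   -0.06] gap 0.097 tilt [-0.0002 -0.    ]
 offset m [-0.0025 -0.      0.0002] turn 0.0000
```

```bash
python3 -m pendant '{"jaw":[0,0,0,0],"offset":[[0.001,0,0],[0.002,0,0],[0.002,0,0],[0.002,0,0]],"turn":[0,0,0,0]}'
python3 -m pendant '{"jaw":[0,0,0,0],"offset":[[0.0005,0,0],[0.001,0,0],[0.0015,0,0],[0.0015,0,0]],"turn":[0,0,0,0]}'
python3 -c "
from h import *
plan()"
```

```text
time_s: 21.07
tcp_pos: [530.4, 158.1, 99.5]
ee_rot: [0.482, -0.517, 0.482, 0.517]
force: [-0.2, 0.2, -0.6]
finger_gap: 0.098
time_s: 21.4
tcp_pos: [530.7, 158.1, 98.2]
ee_rot: [-0.483, 0.517, -0.482, -0.517]
force: [1.2, -0.9, -1.1]
finger_gap: 0.096
yaw 1.6400 tcp [530.7 158.1  98.2] t 21.40 q [ 0.19 -0.    1.96  0.    1.19 -1.45] F [ 1.2 -0.9 -1.1] M [ 0.09 -0.19  0.03] gap 0.096 tilt [0.0006 0.0001]
```

```bash
python3 -m pendant '{"jaw":[0,0,0,0],"offset":[[0.0005,-0.0006,0],[0.001,-0.0006,0],[0.0015,-0.0006,0],[0.0015,-0.0006,0]],"turn":[0,0,0,0]}'
python3 -c "
from h import *
plan()"
```

```text
time_s: 21.73
tcp_pos: [531.0, 158.1, 96.4]
ee_rot: [0.482, -0.517, 0.482, 0.517]
force: [0.5, 0.6, -1.2]
finger_gap: 0.096
yaw 1.6400 tcp [531.  158.1  96.4] t 21.73 q [ 0.19 -0.    1.96  0.    1.18 -1.45] F [ 0.5  0.6 -1.2] M [-0.04 -0.07  0.02] gap 0.096 tilt [-0.0003 -0.    ]
```

```bash
python3 -m pendant '{"jaw":[0,0,0,0],"offset":[[0.0005,0,0],[0.001,0,0],[0.0015,0,0],[0.0015,0,0]],"turn":[0,0,0,0]}'
python3 -m pendant '{"jaw":[0,0,0,0],"offset":[[0.0005,0,0],[0.001,0,0],[0.0015,0,0],[0.0015,0,0]],"turn":[0,0,0,0]}'
python3 -c "
from h import *
plan()"
```

```text
time_s: 22.07
tcp_pos: [531.0, 158.1, 95.0]
ee_rot: [0.482, -0.517, 0.482, 0.517]
force: [0.5, 0.2, -1.1]
finger_gap: 0.098
time_s: 22.4
tcp_pos: [531.0, 158.1, 93.5]
ee_rot: [0.482, -0.517, 0.482, 0.517]
force: [-0.1, -0.2, -1.1]
finger_gap: 0.096
yaw 1.6400 tcp [531.  158.1  93.5] t 22.40 q [ 0.19  0.    1.96 -0.    1.18 -1.45] F [-0.1 -0.2 -1.1] M [ 0.02 -0.08 -0.02] gap 0.096 tilt [-0.0001 -0.0001]
```

```bash
python3 -m pendant '{"jaw":[0,0,0,0,0],"offset":[[0.001,0,0],[0.002,0,0],[0.003,0,0],[0.004,0,0],[0.004,0,0]],"turn":[0,0,0,0,0]}'
python3 -m pendant '{"jaw":[0,0,0,0,0],"offset":[[0.001,0,0],[0.002,0,0],[0.003,0,0],[0.004,0,0],[0.004,0,0]],"turn":[0,0,0,0,0]}'
python3 -c "
from h import *
plan()"
```

```text
time_s: 22.82
tcp_pos: [531.0, 158.1, 89.4]
ee_rot: [0.482, -0.517, 0.482, 0.517]
force: [0.1, -0.2, -1.1]
finger_gap: 0.099
time_s: 23.23
tcp_pos: [531.0, 158.1, 85.3]
ee_rot: [0.482, -0.517, 0.482, 0.517]
force: [0.6, -0.0, -0.2]
finger_gap: 0.098
yaw 1.6400 tcp [531.  158.1  85.3] t 23.23 q [ 0.19  0.01  1.97  0.    1.16 -1.45] F [ 0.6 -0.  -0.2] M [ 0.03 -0.1   0.05] gap 0.098 tilt [-0.0002 -0.    ]
```

```bash
python3 -m pendant '{"jaw":[0,0,0],"offset":[[0.0005,0,0],[0.001,0,0],[0.001,0,0]],"turn":[0,0,0]}'
python3 -m pendant '{"jaw":[0,0,0],"offset":[[0.0005,0,0],[0.001,0,0],[0.001,0,0]],"turn":[0,0,0]}'
python3 -c "
from h import *
plan()"
```

```text
time_s: 23.48
tcp_pos: [531.0, 158.1, 84.5]
ee_rot: [0.482, -0.517, 0.482, 0.517]
force: [-1.0, 0.1, -2.2]
finger_gap: 0.104
time_s: 23.73
tcp_pos: [531.2, 158.1, 83.9]
ee_rot: [-0.482, 0.517, -0.482, -0.517]
force: [-1.0, -0.8, 0.4]
finger_gap: 0.096
yaw 1.6400 tcp [531.2 158.1  83.9] t 23.73 q [ 0.19  0.01  1.97  0.    1.16 -1.45] F [-1.  -0.8  0.4] M [-0.02  0.1   0.05] gap 0.096 tilt [0.0002 0.0001]
```

```bash
python3 -m pendant '{"jaw":[0,0,0],"offset":[[0.0005,0,0],[0.001,0,0],[0.001,0,0]],"turn":[0,0,0]}'
python3 -c "
from h import *
plan()"
```

```text
time_s: 23.98
tcp_pos: [531.6, 158.2, 83.8]
ee_rot: [-0.483, 0.517, -0.482, -0.517]
force: [-1.5, 0.0, 5.3]
finger_gap: 0.099
yaw 1.6400 tcp [531.6 158.2  83.8] t 23.98 q [ 0.19  0.01  1.97 -0.    1.16 -1.45] F [-1.5  0.   5.3] M [-0.06  0.41  0.  ] gap 0.099 tilt [0.001  0.0002]
```

```bash
python3 -m pendant '{"jaw":[0,0,0],"offset":[[-0.0007,0,0],[-0.001,0,0],[-0.001,0,0]],"turn":[0,0,0]}'
python3 -m pendant '{"jaw":[0,0,0,0],"offset":[[0,0,0],[0,0,0],[0,0,0],[0,0,0]],"turn":[0.04,0.08,0.12,0.12]}'
python3 -c "
from h import *
plan()"
python3 -m pendant '{"jaw":[0,0,0,0],"offset":[[0,0,0],[0,0,0],[0,0,0],[0,0,0]],"turn":[0.04,0.08,0.12,0.12]}'
python3 -c "
from h import *
plan()"
```

```text
time_s: 24.23
tcp_pos: [531.3, 158.1, 83.9]
ee_rot: [-0.483, 0.517, -0.482, -0.517]
force: [-0.3, 0.2, 2.5]
finger_gap: 0.1
time_s: 24.57
tcp_pos: [531.6, 157.9, 83.8]
ee_rot: [0.513, -0.487, 0.512, 0.487]
force: [0.9, -1.2, 2.4]
finger_gap: 0.099
yaw 1.5195 tcp [531.6 157.9  83.8] t 24.57 q [ 0.19  0.01  1.97 -0.    1.16 -1.33] F [ 0.9 -1.2  2.4] M [-0.17 -0.1   0.06] gap 0.099 tilt [ 0.0012 -0.0004]
time_s: 24.9
tcp_pos: [531.6, 157.6, 83.9]
ee_rot: [0.541, -0.456, 0.541, 0.455]
force: [1.3, -2.3, 2.4]
finger_gap: 0.095
yaw 1.4008 tcp [531.6 157.6  83.9] t 24.90 q [ 0.19  0.01  1.97 -0.    1.16 -1.21] F [ 1.3 -2.3  2.4] M [-0.5  -0.16  0.04] gap 0.095 tilt [ 0.0011 -0.001 ]
```

```bash
python3 -m pendant '{"jaw":[0,0,0,0],"offset":[[0,0,-0.0004],[0,0,-0.0004],[0,0,-0.0004],[0,0,-0.0004]],"turn":[0.04,0.08,0.12,0.12]}'
python3 -c "
from h import *
plan()"
python3 -m pendant '{"jaw":[0,0,0,0],"offset":[[0,0,0],[0,0,0],[0,0,0],[0,0,0]],"turn":[0.04,0.08,0.1,0.1]}'
python3 -c "
from h import *
plan()"
```

```text
time_s: 25.23
tcp_pos: [531.5, 157.2, 83.9]
ee_rot: [0.567, -0.423, 0.567, 0.422]
force: [1.0, -3.5, 2.5]
finger_gap: 0.098
yaw 1.2813 tcp [531.5 157.2  83.9] t 25.23 q [ 0.19  0.01  1.97 -0.    1.16 -1.09] F [ 1.  -3.5  2.5] M [-0.65 -0.24  0.14] gap 0.098 tilt [ 0.0011 -0.001 ]
time_s: 25.57
tcp_pos: [531.3, 157.1, 83.8]
ee_rot: [0.587, -0.394, 0.587, 0.393]
force: [1.0, -4.7, 3.9]
finger_gap: 0.099
yaw 1.1815 tcp [531.3 157.1  83.8] t 25.57 q [ 0.19  0.01  1.97 -0.    1.16 -0.99] F [ 1.  -4.7  3.9] M [-1.01 -0.21  0.18] gap 0.099 tilt [ 0.0007 -0.0012]
```

```bash
python3 -m pendant '{"jaw":[0,0,0,0],"offset":[[0,-0.0004,-0.0009],[0,-0.0004,-0.0009],[0,-0.0004,-0.0009],[0,-0.0004,-0.0009]],"turn":[0,0,0,0]}'
python3 -c "
from h import *
plan()"
python3 -m pendant '{"jaw":[0,0,0,0],"offset":[[0,0,0],[0,0,0],[0,0,0],[0,0,0]],"turn":[0.04,0.08,0.1,0.1]}'
python3 -c "
from h import *
plan()"
```

```text
time_s: 25.9
tcp_pos: [531.3, 156.7, 83.9]
ee_rot: [0.588, -0.394, 0.587, 0.393]
force: [1.9, -2.4, 2.6]
finger_gap: 0.094
yaw 1.1805 tcp [531.3 156.7  83.9] t 25.90 q [ 0.19  0.01  1.97 -0.    1.16 -0.99] F [ 1.9 -2.4  2.6] M [-0.65 -0.32  0.2 ] gap 0.094 tilt [0.0007 0.0001]
time_s: 26.23
tcp_pos: [531.2, 156.5, 83.9]
ee_rot: [0.606, -0.364, 0.606, 0.363]
force: [1.7, -4.0, 4.6]
finger_gap: 0.095
yaw 1.0803 tcp [531.2 156.5  83.9] t 26.23 q [ 0.19  0.01  1.97 -0.    1.16 -0.89] F [ 1.7 -4.   4.6] M [-0.87 -0.3   0.17] gap 0.095 tilt [ 0.0004 -0.0004]
```

```bash
python3 -m pendant '{"jaw":[0,0,0,0],"offset":[[0,-0.0003,-0.0006],[0,-0.0003,-0.0006],[0,-0.0003,-0.0006],[0,-0.0003,-0.0006]],"turn":[0.04,0.08,0.1,0.1]}'
python3 -c "
from h import *
plan()"
python3 -m pendant '{"jaw":[0,0,0,0],"offset":[[0,-0.0003,-0.0004],[0,-0.0003,-0.0004],[0,-0.0003,-0.0004],[0,-0.0003,-0.0004]],"turn":[0.04,0.08,0.1,0.1]}'
python3 -c "
from h import *
plan()"
```

```text
time_s: 26.57
tcp_pos: [531.1, 156.0, 83.9]
ee_rot: [0.624, -0.333, 0.624, 0.333]
force: [0.4, -3.4, 4.5]
finger_gap: 0.094
yaw 0.9805 tcp [531.1 156.   83.9] t 26.57 q [ 0.19  0.01  1.97 -0.    1.16 -0.79] F [ 0.4 -3.4  4.5] M [-0.78 -0.17  0.17] gap 0.094 tilt [ 0.0002 -0.    ]
time_s: 26.9
tcp_pos: [531.0, 155.6, 83.8]
ee_rot: [0.64, -0.301, 0.64, 0.301]
force: [-0.4, -3.0, 4.4]
finger_gap: 0.097
yaw 0.8804 tcp [531.  155.6  83.8] t 26.90 q [ 0.19  0.01  1.97  0.    1.16 -0.69] F [-0.4 -3.   4.4] M [-0.68 -0.04  0.13] gap 0.097 tilt [-0.0002  0.    ]
```

```bash
python3 -m pendant '{"jaw":[0,0,0,0],"offset":[[0,-0.0003,-0.0004],[0,-0.0003,-0.0004],[0,-0.0003,-0.0004],[0,-0.0003,-0.0004]],"turn":[0.04,0.08,0.1,0.1]}'
python3 -c "
from h import *
plan()"
python3 -m pendant '{"jaw":[0,0,0,0],"offset":[[0,-0.0003,-0.0004],[0,-0.0003,-0.0004],[0,-0.0003,-0.0004],[0,-0.0003,-0.0004]],"turn":[0.03,0.06,0.08,0.08]}'
python3 -c "
from h import *
plan()"
```

```text
time_s: 27.23
tcp_pos: [530.8, 155.2, 83.8]
ee_rot: [0.654, -0.269, 0.654, 0.269]
force: [0.7, -2.8, 5.8]
finger_gap: 0.096
yaw 0.7805 tcp [530.8 155.2  83.8] t 27.23 q [ 0.19  0.01  1.97  0.    1.16 -0.59] F [ 0.7 -2.8  5.8] M [-0.7   0.05  0.14] gap 0.096 tilt [-0.0005  0.0002]
time_s: 27.57
tcp_pos: [530.7, 154.8, 83.8]
ee_rot: [0.664, -0.242, 0.664, 0.243]
force: [-0.6, -2.8, 6.4]
finger_gap: 0.099
yaw 0.7005 tcp [530.7 154.8  83.8] t 27.57 q [ 0.19  0.01  1.97  0.    1.16 -0.51] F [-0.6 -2.8  6.4] M [-0.64  0.05  0.14] gap 0.099 tilt [-0.0008  0.0005]
```

```bash
python3 -m pendant '{"jaw":[0,0,0,0],"offset":[[-0.0003,-0.0003,-0.0002],[-0.0003,-0.0003,-0.0002],[-0.0003,-0.0003,-0.0002],[-0.0003,-0.0003,-0.0002]],"turn":[0.03,0.06,0.08,0.08]}'
python3 -c "
from h import *
plan()"
python3 -m pendant '{"jaw":[0,0,0,0],"offset":[[0,-0.0003,-0.0002],[0,-0.0003,-0.0002],[0,-0.0003,-0.0002],[0,-0.0003,-0.0002]],"turn":[0.03,0.06,0.08,0.08]}'
python3 -c "
from h import *
plan()"
```

```text
time_s: 27.9
tcp_pos: [530.5, 154.4, 83.8]
ee_rot: [0.673, -0.216, 0.674, 0.216]
force: [-1.5, -2.2, 5.2]
finger_gap: 0.1
yaw 0.6203 tcp [530.5 154.4  83.8] t 27.90 q [ 0.19  0.01  1.97  0.    1.16 -0.43] F [-1.5 -2.2  5.2] M [-0.5   0.23  0.22] gap 0.100 tilt [-0.0013  0.0003]
time_s: 28.23
tcp_pos: [530.3, 154.1, 83.8]
ee_rot: [0.681, -0.189, 0.682, 0.189]
force: [-1.7, -2.3, 4.8]
finger_gap: 0.097
yaw 0.5407 tcp [530.3 154.1  83.8] t 28.23 q [ 0.19  0.01  1.97  0.    1.16 -0.36] F [-1.7 -2.3  4.8] M [-0.39  0.37  0.33] gap 0.097 tilt [-0.0016  0.0005]
```

```bash
python3 -m pendant '{"jaw":[0,0,0,0],"offset":[[0,-0.0003,-0.0001],[0,-0.0003,-0.0001],[0,-0.0003,-0.0001],[0,-0.0003,-0.0001]],"turn":[0.03,0.06,0.06,0.06]}'
cat > avg.py <<'E'
from h import *
L=[];F=[]
for i in range(5):
    camera('side'); s=state(); L.append(s['moment']);F.append(s['force'])
plan(); print('Mmean',np.round(np.mean(L,0),3),'Fmean',np.round(np.mean(F,0),2))
E
python3 avg.py
```

```text
time_s: 28.57
tcp_pos: [530.2, 153.9, 83.8]
ee_rot: [0.686, -0.168, 0.687, 0.169]
force: [-2.3, -2.0, 6.0]
finger_gap: 0.1
yaw 0.4818 tcp [530.2 153.9  83.8] t 28.82 q [ 0.18  0.01  1.97  0.    1.16 -0.3 ] F [-2.8 -2.   5.6] M [-0.36  0.41  0.4 ] gap 0.096 tilt [-0.0021  0.0006]
Mmean [-0.359  0.454  0.376] Fmean [-2.1  -1.56  5.95]
```

```bash
python3 -m pendant '{"jaw":[0,0,0,0],"offset":[[0,-0.0003,0],[0,-0.0003,0],[0,-0.0003,0],[0,-0.0003,0]],"turn":[0.03,0.06,0.08,0.08]}'
python3 avg.py
```

```text
time_s: 29.15
tcp_pos: [530.1, 153.7, 83.8]
ee_rot: [0.692, -0.141, 0.694, 0.141]
force: [-3.3, -1.6, 6.3]
finger_gap: 0.097
yaw 0.4018 tcp [530.1 153.7  83.8] t 29.40 q [ 0.18  0.01  1.97  0.    1.16 -0.22] F [-3.2 -1.7  5.8] M [-0.34  0.62  0.43] gap 0.101 tilt [-0.0028  0.0006]
Mmean [-0.347  0.648  0.412] Fmean [-2.89 -1.39  5.94]
```

```bash
python3 -m pendant '{"jaw":[0,0,0,0],"offset":[[0,-0.0003,0],[0,-0.0004,0],[0,-0.0004,0],[0,-0.0004,0]],"turn":[0.03,0.06,0.06,0.06]}'
python3 avg.py
python3 -c "
from h import *
im,c=snap('wrist','w10.png')"
```

```text
time_s: 29.73
tcp_pos: [529.9, 153.5, 83.8]
ee_rot: [0.696, -0.12, 0.698, 0.121]
force: [-3.9, -0.6, 7.1]
finger_gap: 0.096
yaw 0.3430 tcp [529.9 153.5  83.7] t 29.98 q [ 0.18  0.01  1.97  0.    1.16 -0.16] F [-4.6 -1.2  7. ] M [-0.22  0.81  0.79] gap 0.101 tilt [-0.0034  0.0007]
Mmean [-0.209  0.834  0.786] Fmean [-3.82 -1.4   6.69]
```

View pics/w10.png

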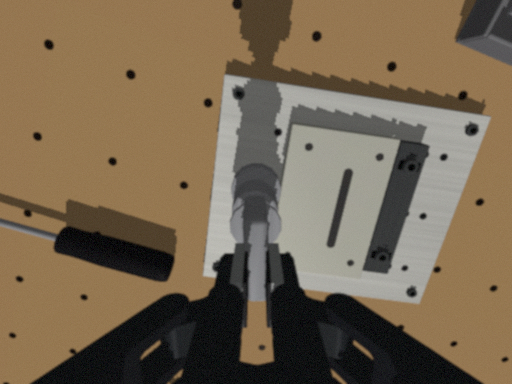

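```bash
python3 -m pendant '{"jaw":[0,0,0],"offset":[[0,0,0],[0,0,0],[0,0,0]],"turn":[-0.03,-0.03,-0.03]}'
python3 avg.py
```

```text
time_s: 30.28
tcp_pos: [530.0, 153.6, 83.8]
ee_rot: [0.694, -0.13, 0.696, 0.131]
force: [-3.6, -1.1, 6.5]
finger_gap: 0.095
yaw 0.3722 tcp [530.  153.6  83.8] t 30.53 q [ 0.18  0.01  1.97  0.    1.16 -0.19] F [-3.9 -1.1  6.2] M [-0.18  0.72  0.49] gap 0.097 tilt [-0.0032  0.001 ]
Mmean [-0.18   0.749  0.545] Fmean [-3.41 -1.01  6.56]
```

```bash
python3 -m pendant '{"jaw":[0,0,0,0],"offset":[[0,0,0],[0,0,0],[0,0,0],[0,0,0]],"turn":[-0.03,-0.06,-0.06,-0.06]}'
python3 avg.py
```

```text
time_s: 30.87
tcp_pos: [530.2, 153.6, 83.7]
ee_rot: [0.69, -0.151, 0.692, 0.152]
force: [-2.6, -0.7, 5.6]
finger_gap: 0.095
yaw 0.4311 tcp [530.2 153.6  83.7] t 31.12 q [ 0.18  0.01  1.97  0.    1.16 -0.25] F [-3.2 -0.4  6.3] M [-0.24  0.63  0.3 ] gap 0.096 tilt [-0.0028  0.0013]
Mmean [-0.178  0.634  0.269] Fmean [-2.99 -0.38  5.82]
```

```bash
python3 -m pendant '{"jaw":[0,0,0,0],"offset":[[0,0,0],[0,0,0],[0,0,0],[0,0,0]],"turn":[-0.03,-0.06,-0.06,-0.06]}'
python3 avg.py
```

```text
time_s: 31.45
tcp_pos: [530.4, 153.6, 83.8]
ee_rot: [0.685, -0.171, 0.687, 0.173]
force: [-2.4, -0.4, 6.0]
finger_gap: 0.098
yaw 0.4909 tcp [530.4 153.7  83.8] t 31.70 q [ 0.18  0.01  1.97  0.    1.16 -0.31] F [-2.3 -1.4  5.5] M [-0.09  0.46  0.23] gap 0.096 tilt [-0.0022  0.0015]
Mmean [-0.127  0.504  0.209] Fmean [-2.03 -0.82  5.49]
```

```bash
python3 -m pendant '{"jaw":[0,0,0,0],"offset":[[0,0.0002,0],[0,0.0002,0],[0,0.0002,0],[0,0.0002,0]],"turn":[-0.04,-0.08,-0.12,-0.12]}'
python3 avg.py
```

```text
time_s: 32.03
tcp_pos: [530.7, 153.9, 83.8]
ee_rot: [0.674, -0.212, 0.675, 0.213]
force: [-1.5, 0.9, 5.0]
finger_gap: 0.096
yaw 0.6095 tcp [530.9 153.6  83.8] t 32.28 q [ 0.18  0.01  1.97  0.    1.16 -0.43] F [-2.3  0.9  3.5] M [0.31 0.46 0.06] gap 0.097 tilt [-0.0009  0.0011]
Mmean [0.204 0.421 0.062] Fmean [-1.39  1.01  4.44]
```

```bash
python3 -m pendant '{"jaw":[0,0,0,0,0],"offset":[[-0.0015,0,0],[-0.003,0,0],[-0.0045,0,0],[-0.006,0,0],[-0.006,0,0]],"turn":[0,0,0,0,0]}'
python3 -c "
from h import *
plan()"
```

```text
time_s: 32.7
tcp_pos: [530.6, 153.2, 89.5]
ee_rot: [0.674, -0.212, 0.675, 0.213]
force: [-1.2, 2.6, -3.2]
finger_gap: 0.099
yaw 0.6099 tcp [530.6 153.2  89.5] t 32.70 q [ 0.18  0.    1.97  0.    1.17 -0.43] F [-1.2  2.6 -3.2] M [0.58 0.26 0.04] gap 0.099 tilt [-0.0016  0.0002]
```

```bash
python3 -m pendant '{"jaw":[0,0,0,0,0],"offset":[[-0.0015,0.0004,0.0003],[-0.003,0.0004,0.0003],[-0.005,0.0004,0.0003],[-0.007,0.0004,0.0003],[-0.009,0.0004,0.0003]],"turn":[0,0,0,0,0]}'
python3 -m pendant '{"jaw":[0,0,0,0,0],"offset":[[-0.003,0,0],[-0.006,0,0],[-0.01,0,0],[-0.015,0,0],[-0.02,0,0]],"turn":[0,0,0,0,0]}'
python3 -c "
from h import *
plan()
for n in ['scene','side']: snap(n,n+'8.png')
a=cv2.imread('pics/scene8.png')[110:170,285:345];b=cv2.imread('pics/side8.png')[195:255,210:270]
cv2.imwrite('pics/z23.png',cv2.resize(np.hstack([a,b]),None,fx=6,fy=6,interpolation=2))
"
```

```text
time_s: 33.12
tcp_pos: [531.4, 153.3, 99.3]
ee_rot: [0.675, -0.213, 0.674, 0.212]
force: [0.1, 0.1, -1.6]
finger_gap: 0.096
time_s: 33.53
tcp_pos: [531.7, 153.4, 119.8]
ee_rot: [0.675, -0.212, 0.674, 0.212]
force: [0.4, 0.4, -1.2]
finger_gap: 0.102
yaw 0.6099 tcp [531.7 153.4 119.8] t 33.53 q [ 0.18 -0.03  1.94 -0.    1.23 -0.43] F [ 0.4  0.4 -1.2] M [-0.04 -0.    0.01] gap 0.102 tilt [ 0.0009 -0.0001]
```

View pics/z23.png

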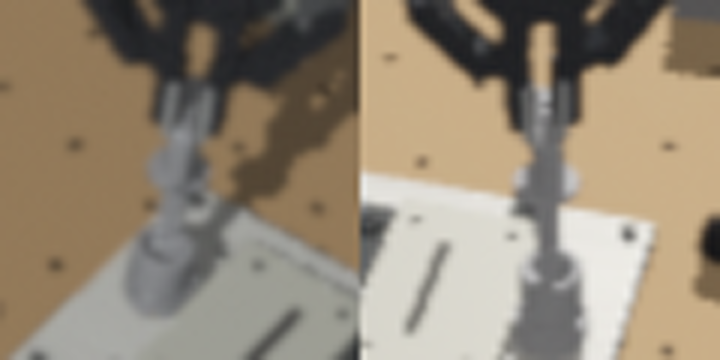

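```bash
python3 -m pendant '{"jaw":[0,0,0,0,0],"offset":[[-0.01,0,0],[-0.02,0,0],[-0.03,0,0],[-0.04,0,0],[-0.045,0,0]],"turn":[-0.12,-0.24,-0.36,-0.48,-0.6]}'
python3 -c "
from h import *
plan([590,20,165],1.55)"
```

```text
time_s: 34.05
tcp_pos: [531.9, 153.6, 165.4]
ee_rot: [0.581, -0.404, 0.58, 0.404]
force: [0.9, 0.7, -0.5]
finger_gap: 0.097
yaw 1.2160 tcp [531.9 153.6 165.4] t 34.05 q [ 0.18 -0.07  1.9  -0.    1.31 -1.03] F [ 0.9  0.7 -0.5] M [-0.    0.03 -0.02] gap 0.097 tilt [0.0019 0.0002]
 offset m [ 0.0005 -0.1009 -0.1051] turn -0.3340
```

```bash
python3 -m pendant '{"jaw":[0,0,0,0,0],"offset":[[0,-0.02,-0.022],[0,-0.045,-0.045],[0,-0.07,-0.07],[0,-0.09,-0.09],[0,-0.1,-0.105]],"turn":[-0.12,-0.24,-0.334,-0.334,-0.334]}'
python3 look.py
python3 -c "
from h import *
plan([602,-138,165],1.55)
m=np.load('m.npy');cv2.imwrite('pics/w11.png',m.astype(np.uint8))"
```

```text
time_s: 34.47
tcp_pos: [589.0, 17.5, 164.0]
ee_rot: [0.507, -0.493, 0.507, 0.493]
force: [-0.0, 0.6, -0.4]
finger_gap: 0.097
[[589.   17.5 164. ]
 [589.1  15.3 163.9]
 [588.4  17.4 163.8]
 [587.9  19.  163.7]]
yaw 1.5429 tcp [587.6  19.9 163.7] t 34.67 q [-0.06  0.01  1.83  0.    1.3  -1.6 ] F [ 0.9  0.5 -1.6] M [-0.03 -0.03  0.  ] gap 0.098 tilt [-0.0006  0.0005]
yaw 1.5429 tcp [587.6  19.9 163.7] t 34.67 q [-0.06  0.01  1.83  0.    1.3  -1.6 ] F [ 0.9  0.5 -1.6] M [-0.03 -0.03  0.  ] gap 0.098 tilt [-0.0006  0.0005]
 offset m [-0.0014 -0.0188 -0.1575] turn -0.0071
```

View pics/w11.png

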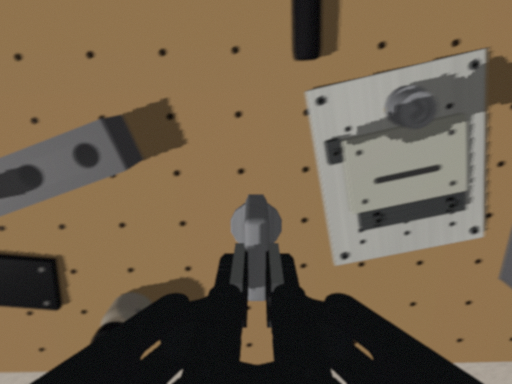

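```bash
python3 -c "
import cv2,numpy as np
m=np.load('m.npy')[60:240,310:500];cv2.imwrite('pics/z24.png',cv2.resize(m,None,fx=3.2,fy=3.2,interpolation=2).astype(np.uint8))"
python3 -m pendant '{"jaw":[0,0,0,0,0],"offset":[[0,-0.0,-0.035],[0,-0.0,-0.075],[0,0,-0.11],[0,0,-0.14],[0,0,-0.157]],"turn":[0,0,0,0,0]}'
python3 -m pendant '{"jaw":[0,0,0,0,0],"offset":[[0,0.01,0],[0.01,0.022,0],[0.02,0.022,0],[0.03,0.022,0],[0.03,0.022,0]],"turn":[0,0,0,0,0]}'
python3 -c "
from h import *
plan([563,-138,112],1.55)"
```

```text
time_s: 35.08
tcp_pos: [583.3, -138.3, 164.0]
ee_rot: [0.507, -0.493, 0.507, 0.493]
force: [0.4, 1.0, -1.2]
finger_gap: 0.099
time_s: 35.5
tcp_pos: [560.0, -134.5, 130.8]
ee_rot: [0.506, -0.492, 0.507, 0.495]
force: [0.1, 0.1, -2.5]
finger_gap: 0.098
yaw 1.5455 tcp [ 560.  -134.5  130.8] t 35.50 q [-0.33  0.02  1.88  0.    1.25 -1.87] F [ 0.1  0.1 -2.5] M [-0.01  0.01  0.02] gap 0.098 tilt [-0.0043  0.0018]
 offset m [ 0.0188 -0.0032 -0.0035] turn -0.0045
```

View pics/z24.png

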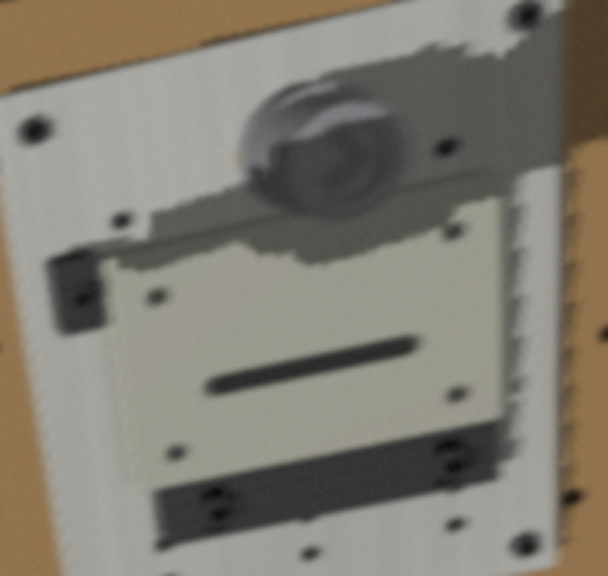

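```bash
python3 -m pendant '{"jaw":[0,0,0,0,0],"offset":[[0.005,0,0],[0.01,0,0],[0.015,0,0],[0.015,0,0],[0.015,0,0]],"turn":[0,0,0,0,0]}'
python3 -m pendant '{"jaw":[0,0,0],"offset":[[0,0,0],[0,0,0],[0,0,0]],"turn":[0,0,0]}'
python3 look.py
python3 -c "
from h import *
plan([563,-138,108],1.55)
m=np.load('m.npy');cv2.imwrite('pics/w12.png',m.astype(np.uint8))
for n in ['scene','side']: snap(n,n+'9.png')
a=cv2.imread('pics/scene9.png')[165:235,205:275];b=cv2.imread('pics/side9.png')[130:200,240:310]
cv2.imwrite('pics/z25.png',cv2.resize(np.hstack([a,b]),None,fx=5.5,fy=5.5,interpolation=2))
"
```

```text
time_s: 35.92
tcp_pos: [561.5, -136.2, 118.6]
ee_rot: [0.507, -0.493, 0.507, 0.493]
force: [0.4, -0.1, -1.2]
finger_gap: 0.101
time_s: 36.17
tcp_pos: [561.9, -136.5, 119.4]
ee_rot: [0.507, -0.493, 0.507, 0.493]
force: [0.0, 0.6, -1.4]
finger_gap: 0.101
[[ 561.9 -136.5  119.4]
 [ 561.8 -136.5  119.3]
 [ 561.8 -136.5  119.3]
 [ 561.7 -136.4  119.2]]
yaw 1.5439 tcp [ 561.7 -136.4  119.1] t 36.37 q [-0.33  0.03  1.89  0.    1.23 -1.88] F [ 0.7 -0.7 -1.4] M [-0.06  0.01 -0.05] gap 0.102 tilt [ 0.0003 -0.0001]
yaw 1.5439 tcp [ 561.7 -136.4  119.1] t 36.37 q [-0.33  0.03  1.89  0.    1.23 -1.88] F [ 0.7 -0.7 -1.4] M [-0.06  0.01 -0.05] gap 0.102 tilt [ 0.0003 -0.0001]
 offset m [ 0.0111 -0.0014 -0.0016] turn -0.0061
```

View pics/z25.png

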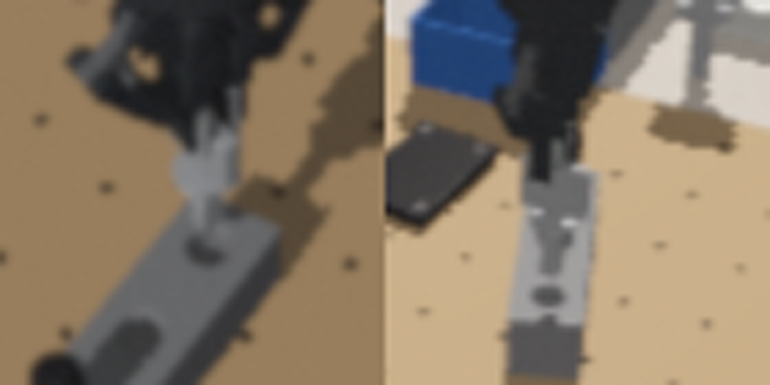

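View pics/w12.png

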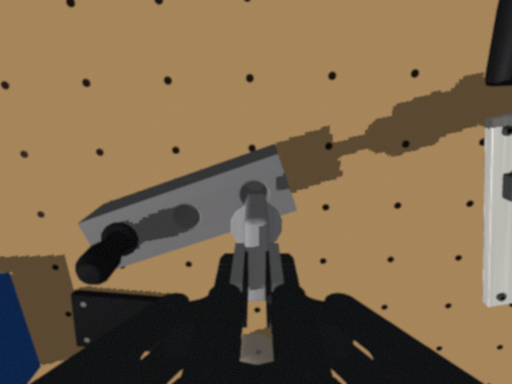

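```bash
python3 -m pendant '{"jaw":[0,0,0,0,0],"offset":[[0.005,-0.0005,-0.001],[0.01,-0.0005,-0.001],[0.015,-0.0005,-0.001],[0.019,-0.0005,-0.001],[0.019,-0.0005,-0.001]],"turn":[0,0,0,0,0]}'
python3 -m pendant '{"jaw":[0,0,0,0,0],"offset":[[0.002,0,0],[0.004,0,0],[0.006,0,0],[0.008,0,0],[0.008,0,0]],"turn":[0,0,0,0,0]}'
python3 -c "
from h import *
plan()
for n in ['scene','side']: snap(n,n+'10.png')
a=cv2.imread('pics/scene10.png')[165:235,205:275];b=cv2.imread('pics/side10.png')[130:200,240:310]
cv2.imwrite('pics/z26.png',cv2.resize(np.hstack([a,b]),None,fx=5.5,fy=5.5,interpolation=2))
"
```

```text
time_s: 36.88
tcp_pos: [561.0, -137.0, 98.2]
ee_rot: [0.506, -0.492, 0.507, 0.494]
force: [-0.9, -0.0, -2.4]
finger_gap: 0.096
time_s: 37.3
tcp_pos: [561.8, -137.3, 91.5]
ee_rot: [0.507, -0.493, 0.507, 0.493]
force: [-0.5, -1.0, -0.9]
finger_gap: 0.096
yaw 1.5440 tcp [ 561.8 -137.3   91.5] t 37.30 q [-0.33  0.06  1.91 -0.    1.18 -1.88] F [-0.5 -1.  -0.9] M [ 0.02 -0.04 -0.05] gap 0.096 tilt [-0.0007  0.0002]
```

View pics/z26.png

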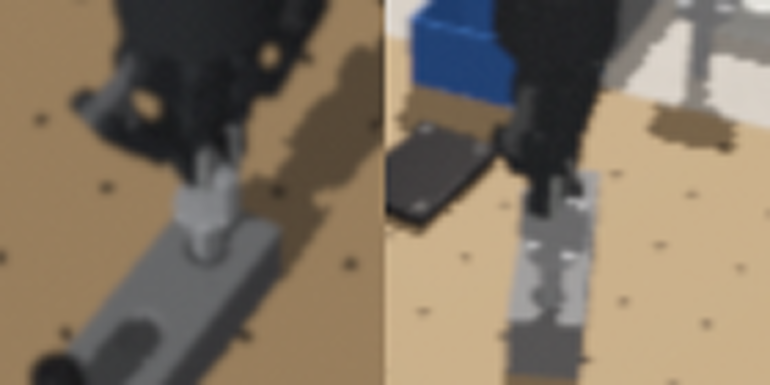

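Tip enters the hole (force-free at 7 mm depth). Continue down.

```bash
python3 -m pendant '{"jaw":[0,0,0,0,0],"offset":[[0.004,0,0],[0.008,0,0],[0.012,0,0],[0.016,0,0],[0.016,0,0]],"turn":[0,0,0,0,0]}'
python3 -m pendant '{"jaw":[0,0,0,0,0],"offset":[[0.004,0,0],[0.008,0,0],[0.012,0,0],[0.014,0,0],[0.014,0,0]],"turn":[0,0,0,0,0]}'
python3 -c "
from h import *
plan()"
```

```text
time_s: 37.82
tcp_pos: [561.2, -137.1, 74.5]
ee_rot: [0.506, -0.493, 0.507, 0.494]
force: [-0.1, -0.4, -0.6]
finger_gap: 0.099
time_s: 38.23
tcp_pos: [561.5, -137.2, 61.1]
ee_rot: [0.506, -0.493, 0.507, 0.494]
force: [-0.1, -0.1, -1.1]
finger_gap: 0.099
yaw 1.5440 tcp [ 561.5 -137.2   61.1] t 38.23 q [-0.33  0.09  1.93  0.    1.12 -1.88] F [-0.1 -0.1 -1.1] M [ 0.05  0.03 -0.01] gap 0.099 tilt [-0.0013  0.0005]
```

Now 2 mm more, release slowly, and rise.

```bash
python3 -m pendant '{"jaw":[0,0,0,0,20],"offset":[[0.001,0,0],[0.002,0,0],[0.002,0,0],[0.002,0,0],[0.002,0,0]],"turn":[0,0,0,0,0]}' 20
python3 -m pendant '{"jaw":[40,70,100,100,100],"offset":[[0,0,0],[0,0,0],[0,0,0],[0,0,0],[0,0,0]],"turn":[0,0,0,0,0]}'
python3 -m pendant '{"jaw":[100,100,100,100,100],"offset":[[0,0,0],[-0.01,0,0],[-0.03,0,0],[-0.06,0,0],[-0.09,0,0]],"turn":[0,0,0,0,0]}'
python3 -m pendant '{"jaw":[100,100,100,100,100],"offset":[[-0.03,0,0],[-0.06,0,0],[-0.09,0,0],[-0.09,0,0],[-0.09,0,0]],"turn":[0,0,0,0,0]}'
python3 look.py
python3 -c "
from h import *
m=np.load('m.npy');cv2.imwrite('pics/w13.png',m.astype(np.uint8))
for n in ['scene','side']: snap(n,n+'11.png')
a=cv2.imread('pics/scene11.png')[165:265,200:300];b=cv2.imread('pics/side11.png')[130:230,220:320]
cv2.imwrite('pics/z27.png',cv2.resize(np.hstack([a,b]),None,fx=4,fy=4,interpolation=2))
a=cv2.imread('pics/scene11.png')[130:210,280:370];b=cv2.imread('pics/side11.png')[205:285,175:265]
cv2.imwrite('pics/z28.png',cv2.resize(np.hstack([a,b]),None,fx=4.4,fy=4.4,interpolation=2))
"
```

```text
time_s: 38.65
tcp_pos: [562.2, -137.4, 60.2]
ee_rot: [0.507, -0.493, 0.507, 0.493]
force: [0.8, -0.6, 0.3]
finger_gap: 0.197
time_s: 39.07
tcp_pos: [562.1, -137.4, 60.1]
ee_rot: [0.507, -0.493, 0.507, 0.493]
force: [0.5, 0.3, -0.3]
finger_gap: 0.899
time_s: 39.48
tcp_pos: [561.2, -137.1, 150.6]
ee_rot: [0.506, -0.493, 0.507, 0.494]
force: [1.2, 0.8, 0.5]
finger_gap: 1.0
time_s: 39.9
tcp_pos: [563.4, -137.8, 243.8]
ee_rot: [0.508, -0.495, 0.506, 0.491]
force: [-0.6, -0.6, -0.6]
finger_gap: 1.001
[[ 563.4 -137.8  243.8]
 [ 562.3 -137.4  241.2]
 [ 561.6 -137.2  239.4]
 [ 561.2 -137.1  238.4]]
yaw 1.5440 tcp [ 561.1 -137.   238. ] t 40.10 q [-0.33 -0.06  1.77  0.    1.43 -1.88] F [ 0.2  0.3 -0.5] M [0.01 0.01 0.03] gap 1.000 tilt [-0.0032  0.0011]
```

View pics/w13.png

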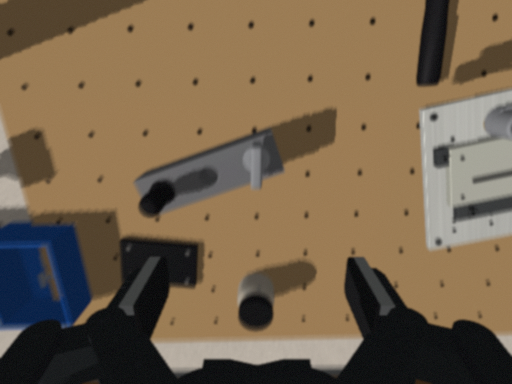

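View pics/z27.png

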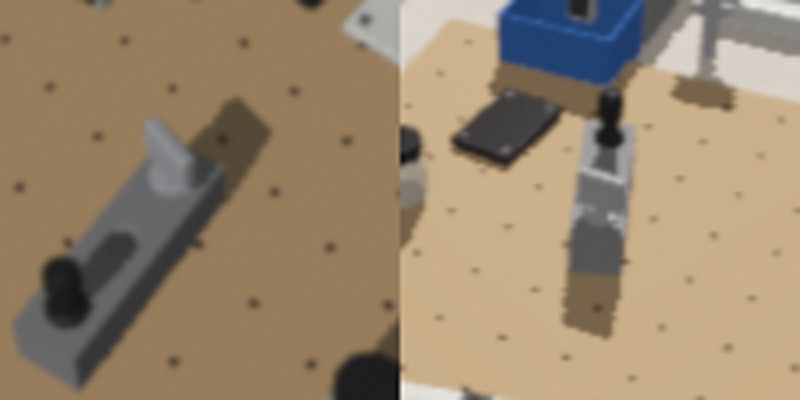

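View pics/z28.png

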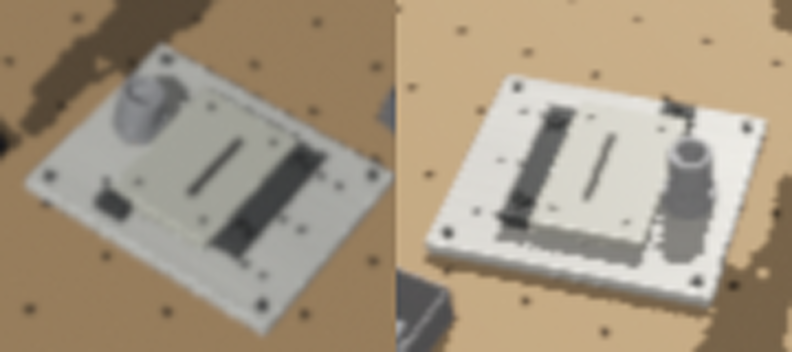

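```bash
python3 -c "
from plant import close_job,state
print(state()['force'],state()['time_s']);print(close_job())"
```

```text
[ 0.51036192 -0.06768756  0.29990267] 40.2
the job is handed in; nothing more can be done
None
```

I clamped the plate and returned the key to the hole it came from, then handed the job in at 40.2 s. The residual clamp force is only inferred, and the torque peaked once above the snug range.

- **False start:** on the first approach I took the hub top to be 10 mm too low. The key touched the side of the hub at about 5 N and tilted in the grip. I took it back to the block, let it hang upright, gripped it again and re-measured the socket.
- **Seating:** the key went in almost without force and bottomed out at about 5 N. Its tip was about 15 mm below the mouth of the square hole.
- **Tightening:** I turned the cam clockwise about 1.3 rad. The torque was about 0.15 N·m free, then climbed to 0.41 N·m, which is about 22 N on the plate.
- **Torque peak:** the last small step read 0.79 N·m, well above the snug range. Taken at face value that is about 53 N on the plate, but the turn angle points to 25–30 N. I backed off at once. I cannot fully rule out a brief force near the 60 N crush limit.
- **Release:** I eased the torque off to about 0.06 N·m before drawing the key out. From the cam's friction I infer that 12–17 N stayed on the plate. I had no way to measure it directly.

**Last pictures:**
- The key stands upright with its flange on the block.
- The plate lies flat and square against the fence, with the cam touching it.
- The hex driver, jar, spare plate and screwdriver look undisturbed. I did not re-check the mug, but the arm never went near it.
- The gripper is open and clear of everything.

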